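# Seat a lens cell in a long tube with a push rod

### The arm

A 6-joint arm with a two-finger parallel gripper is mounted at the origin on the work surface. World frame = base frame: x ahead of the robot, y to its left, z up, the work surface at z = 0. Lengths are in m, angles in rad, forces in N, time in s.
With the tool pointing down it reaches from about 0.4 to 0.825 m from the base axis. Payload 7 kg.
Tool frame: the origin (TCP) lies between the finger pads; the fingertips stand 17 mm ahead of it and the grasp point (between the pads) lies 2 mm behind it; z points along the fingers, x is the direction in which the jaws open and shut, and the axes are right-handed (so a half turn about z gives the same grasp; the last joint's range is limited). The gripper opens to 88 mm and grips with 3 to 60 N. Pads are 19 mm wide; open, the fingers measure 130 mm over their backs; the gripper's body (78 mm by 193 mm) begins 47 mm behind the grasp point.
Start: joints at [-0.966, 0.359, 0.012, 0, -1.224, -0.288], TCP at [0.21, -0.641, 0.244] pointing down, gripper open.
Joint ranges: [-3.07, 3.07], [-1.43, 2.12], [-1.02, 1.25], [-3.03, 1.67], [-3.05, -0], [-3.03, 3.03]. Speed limits (rad/s): [2.39, 2.39, 3.01, 3.14, 3.14, 3.14].

### API

Orientations are given as a rotation vector (axis times angle).
In Python, from workcell import ctrl gives the robot as it stands.
- The arm moves only by the tool step_arm, never from a script. Its argument "increments" is a list of rows, each an object of numbers: "rx", "ry", "rz": the turn, a rotation vector about the tool's x, y, z in degrees; "x", "y", "z": the shift along the tool's x, y, z in m; "jaw": the gripper command: -1 is fully open, 1 is shut, values between are in proportion. A call has 1 to 12 rows; each row is the pose to reach, as a shift and turn from the pose measured when the call began, along the tool's axes at that moment; what a row does not reach only later rows make up. A row lasts 1/8 s, in which the tool goes at most 62.5 mm and 10.7 degrees, less where a joint would pass 70% of its speed; a pose out of reach is approached as far as the arm can. A call with a gripper value outside its range is refused whole. The fingers move at their own pace and stop on an object; "squeeze" is the grip in N (left out, the last holds). Time passes only in rows, so rows that repeat a pose let the fingers close. It gives the time, the measured TCP pose, the force and the opening at its end, in the units of the state.
- ctrl.get_state(): the state, without advancing time (a new reading comes with each control period).
- ctrl.grab_frame(name): name is "scene" or "top" or "wrist"; returns (picture, depth): 420x560x3 uint8, blue, green, red; 420x560 float32, m along the optical axis (not along the pixel's ray), 0 where there is no reading.
- ctrl.camera_model(name): a dict with "camera_matrix" (3x3 intrinsics, pixels), "k1" (the pictures are not rectified: a ray, as slopes to the right and down, at radius r is drawn at 1 + k1 r^2 times it, then the intrinsics apply), "T" (4x4, takes a point from camera to world coordinates); the wrist camera has in their place "mount" (4x4, takes a point from camera to tool coordinates, whose origin is the TCP and whose axes are the tool frame's). Camera axes: x right, y down, z forward; pixel columns grow to the right and rows downward; lengths in m; the calibration is good to about 2 mm. A picture is of the moment at which its call begins: read the wrist's pose just before it. camera_model takes no time and is no camera call.
- ctrl.job_done(): hands the job in, once; it reports no verdict.
Trained networks look in the newest picture that a camera, given by its name, has taken for a name from the list of things; names that differ only in an ending like _2 or _b are one class to them, and where a whole thing is asked for, a point or a joint stands for the part that bears it (a point fixed in the world has none). Each returns a list of dicts, best first, with "confidence" (0 to 1); they miss things now and then, are a little off and sometimes report something else, mostly with a low value. They report only what shows in the picture. A call takes as long as a camera call. They do not tell look-alikes from the thing itself.
- ctrl.cut_out(camera, thing): "pixels" (420x560 bool, what is visible of it) and "box" ([left, top, right, bottom] in pixels, round what is visible of it).
The state is a dict: "time": time; "joints": joint angles; "qvel": joint speeds; "effort": joint torques, N m; "ee_pos": TCP position; "orientation": TCP orientation; "ft_force": force on the tool from outside, world axes, zero at the start; "torque": the same for the moment, N m; "opening": finger opening in m.
Only numpy, scipy, OpenCV 4.12 (cv2) and the standard library are available. Lean on these libraries where they do the work, as an engineer would, in place of code of your own. Each camera call takes 0.05 s, during which the arm holds its last target.

### The job

Take the push rod from its rack and slide it, nose first, partway (about 80 mm) into the open end of the horizontal lens tube; let go, grip it again further back, and push on so that the lens cell inside slides fully home against its shoulder. Finish by pressing the seated cell home for about a second with roughly 15 N - less than 10 N does not seat it, more than 25 N cracks the lens at any time - then let go, leaving the rod in the tube and everything else where it is.

Things in the scene. Friction and masses are not known exactly. Their poses are not given: they have to be found in the camera images.
- rod_center (a point): Centre of the push rod, half-way along, on its axis: round bare metal bar, 16 mm diameter, 240 mm long, 0.09 to 0.18 kg. x runs along the rod towards the nose (it may be rolled about x). It balances about 18 mm from here towards the nose. It starts level in the rack, axis 50 mm above the table; lift it straight up. The blunt tail is 120 mm behind this point.
- rod_nose (a point): Flat tip of the rod's nose, on the axis, 120 mm ahead of the rod's centre along x. The nose is white plastic and tapers from 16 to 11 mm diameter over its last 14 mm.
- rod_rack: Fixed rack; origin on the table under the rod's centre, x along the rod to its nose. The rod can be gripped from above only between x = -20 and +75 mm; behind, it lies in a narrow channel with walls 14 mm above its axis, ahead a saddle as high (x = 88 to 102 mm). Base plate 270 x 60 x 8 mm.
- tube_mouth (a point): Centre of the open end of the fixed, level black lens tube (210 mm long, eight-sided, 29 mm outer width). x points along the axis INTO the bore, z up; axis 120 mm above the table. Bore 19 mm across flats: 3 mm play for the rod. Nothing stands before the mouth above 70 mm. Left partway in, the rod stays, drooping about two degrees.
- lens_cell: Brass cell in the bore, seen through a slot in the tube's top, 18 mm diameter, 12 mm long; origin: centre of its face towards the mouth, where the nose pushes; x into the bore. It slides only along the bore with about 7 N friction and stays where left. Home, against a rigid shoulder, is 20 to 40 mm further in than it starts, 145 to 170 mm behind the mouth: it differs and must be felt.
- lens_box: Clear flat box 70 x 55 x 20 mm, loose; bystander, origin under its centre.
- short_post: Short steel post 80 mm tall, 13 mm diameter, on a 40 mm round foot, loose; bystander, origin under its foot.
- driver: Screwdriver lying on the table, loose; bystander.
- mirror_mount: Square mirror mount on a post, 110 mm tall, 50 mm square foot, loose; bystander, origin under its foot.
- mouse: Round black computer mouse, 60 mm diameter, 34 mm tall, loose; bystander, origin under it.
Not all that is in view belongs to the job. Of the things that look like the part that bears rod_center, the smaller one is meant.

How it is judged:
By the outcome, as a careful person would: the job done as asked, in the order asked, and still so for the second after the job is handed in, with the robot touching nothing.
It also fails if it takes over 67 s, if anything falls off the work surface, if the arm or the gripper's body presses on something with over 40 N, if the wrist force passes 120 N, or if a joint passes its speed limit or range.

## Working session

There is one attempt and no reset: what is moved stays moved. The work goes in short steps, Python scripts to look and compute and a tool call to move; the robot and the scene stay as the last step left them, time stands still between calls to the robot, and variables do not carry over. Pictures are saved under pics/ and viewed, and the job is handed in when it is done.

Besides the shell and the picture viewer there is one more tool, called by a JSON object that holds its "name" and its "arguments", one argument or row to a line. step_arm: Moves the arm, as the interface text tells. Its arguments: {"type":"object","properties":{"increments":{"type":"array"},"squeeze":{"type":"number"}},"required":["increments"]}

```bash
mkdir -p pics; ls; cat > h.py <<'E'
import numpy as np, cv2
from scipy.spatial.transform import Rotation as R
from workcell import ctrl
def model(name, st=None):
    m=ctrl.camera_model(name); K=np.array(m["camera_matrix"]); k1=m["k1"]
    if "T" in m: T=np.array(m["T"])
    else:
        st=st or ctrl.get_state()
        B=np.eye(4); B[:3,:3]=R.from_rotvec(st["orientation"]).as_matrix(); B[:3,3]=st["ee_pos"]
        T=B@np.array(m["mount"])
    return K,k1,T
def rays(uv,K,k1):
    uv=np.asarray(uv,float).reshape(-1,2)
    d=np.c_[(uv[:,0]-K[0,2])/K[0,0],(uv[:,1]-K[1,2])/K[1,1]]
    s=d.copy()
    for _ in range(20): s=d/(1+k1*(s**2).sum(1,keepdims=True))
    return np.c_[s,np.ones(len(s))]
def to_world(uv,z,M):
    K,k1,T=M
    p=rays(uv,K,k1)*np.asarray(z).reshape(-1,1)
    return p@T[:3,:3].T+T[:3,3]
def on_plane(uv,h,M):
    K,k1,T=M
    d=rays(uv,K,k1)@T[:3,:3].T
    return T[:3,3]+d*((h-T[2,3])/d[:,2:3])
def project(P,M):
    K,k1,T=M
    p=(np.asarray(P).reshape(-1,3)-T[:3,3])@T[:3,:3]
    s=p[:,:2]/p[:,2:]
    s=s*(1+k1*(s**2).sum(1,keepdims=True))
    return np.c_[s[:,0]*K[0,0]+K[0,2],s[:,1]*K[1,1]+K[1,2]]
def shot(name,tag):
    st=ctrl.get_state(); im,dp=ctrl.grab_frame(name)
    cv2.imwrite(f"pics/{tag}.png",im); np.savez(f"pics/{tag}.npz",im=im,dp=dp,pos=st["ee_pos"],ori=st["orientation"])
    return im,dp,model(name,st)
E
python3 - <<'E'
from h import *
np.set_printoptions(precision=4,suppress=True)
for n in ("scene","top","wrist"):
    im,dp,M=shot(n,n+"0"); print(n,M[0].tolist(),M[1]); print(M[2])
    for t in ("rod_center","rod_rack","lens_cell","tube_mouth","lens_box","short_post","driver","mirror_mount","mouse"):
        try:
            print(n,t,[(round(d["confidence"],2),np.round(d["box"]).tolist()) for d in ctrl.cut_out(n,t)])
        except Exception as e: print(t,e)
print(ctrl.get_state())
E
```

```text
pics
scene [[400.81875762249086, 0.0, 275.48446378035806], [0.0, 400.81875762249086, 205.6891365982819], [0.0, 0.0, 1.0]] -0.014112765665472411
[[ 0.8787  0.3754 -0.2948  0.7756]
 [ 0.4773 -0.6983  0.5335 -0.5472]
 [-0.0055 -0.6095 -0.7928  0.8428]
 [ 0.      0.      0.      1.    ]]
scene rod_center [(0.9, [189.0, 243.0, 276.0, 308.0]), (0.88, [63.0, 246.0, 129.0, 355.0])]
scene rod_rack [(0.6, [183.0, 240.0, 293.0, 331.0])]
scene lens_cell []
scene tube_mouth [(0.85, [309.0, 117.0, 363.0, 209.0])]
scene lens_box [(0.61, [354.0, 254.0, 382.0, 288.0])]
scene short_post [(0.7, [332.0, 323.0, 349.0, 351.0])]
scene driver []
scene mirror_mount [(0.8, [406.0, 137.0, 435.0, 182.0])]
scene mouse [(0.67, [226.0, 376.0, 256.0, 404.0])]
top [[493.4087712247983, 0.0, 284.06179874416375], [0.0, 493.4087712247983, 208.57098588625882], [0.0, 0.0, 1.0]] 0.035762597261662865
[[ 0.0126 -0.9908  0.1348  0.3117]
 [-0.9999 -0.0109  0.0131 -0.0681]
 [-0.0115 -0.135  -0.9908  1.5726]
 [ 0.      0.      0.      1.    ]]
top rod_center [(0.91, [386.0, 259.0, 420.0, 330.0]), (0.9, [304.0, 202.0, 376.0, 232.
[... 629 characters left out ...]

 [ 0.      0.      0.      1.    ]]
wrist rod_center [(0.69, [356.0, 155.0, 537.0, 323.0])]
wrist rod_rack []
wrist lens_cell []
wrist tube_mouth []
wrist lens_box []
wrist short_post []
wrist driver []
wrist mirror_mount []
wrist mouse []
{'time': 1.5, 'joints': array([-0.9659,  0.3586,  0.0119,  0.    , -1.2241, -0.2881]), 'qvel': array([-0.    ,  0.0001, -0.0014, -0.0006, -0.0009,  0.0003]), 'effort': array([  0.0022, -58.2387,  29.3291,   7.0022,   0.0124,  -0.0001]), 'ee_pos': array([ 0.2102, -0.6414,  0.2435]), 'orientation': array([-1.8432, -2.5439, -0.0001]), 'ft_force': array([ 0.617 , -0.156 , -0.5594]), 'torque': array([ 0.005 , -0.0001,  0.0363]), 'opening': 0.08748552013761253}
```

```bash
python3 - <<'E'
import cv2
a=cv2.imread("pics/top0.png"); cv2.imwrite("pics/top0c.png",cv2.resize(a[110:340,140:440],None,fx=2.6,fy=2.6,interpolation=cv2.INTER_CUBIC))
E
```

```text
(no output)
```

View pics/scene0.png

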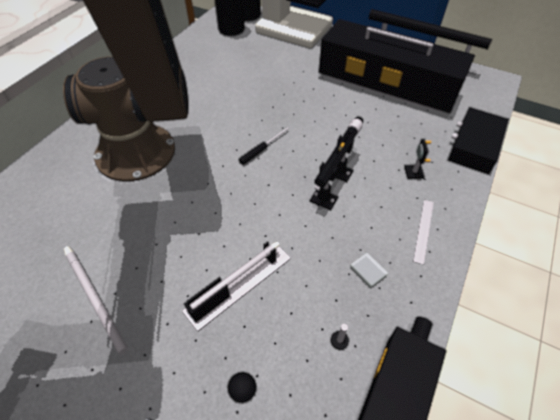

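View pics/top0c.png

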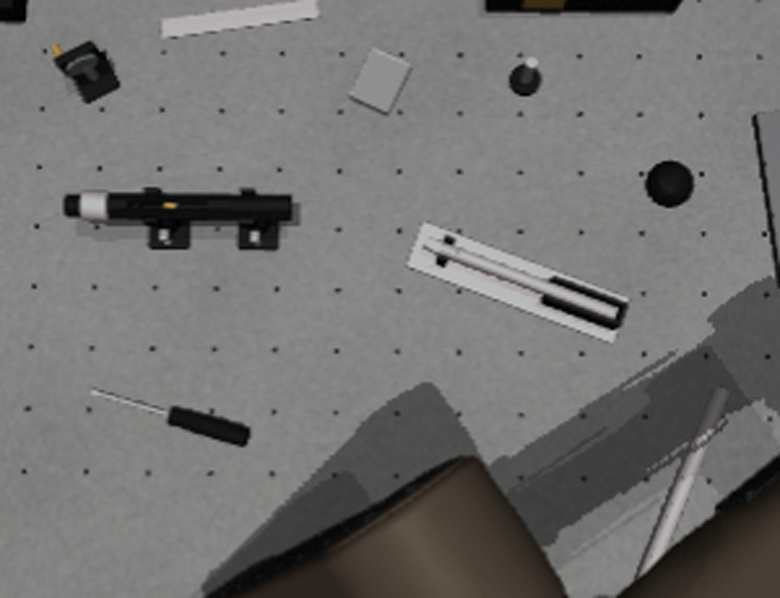

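View pics/wrist0.png

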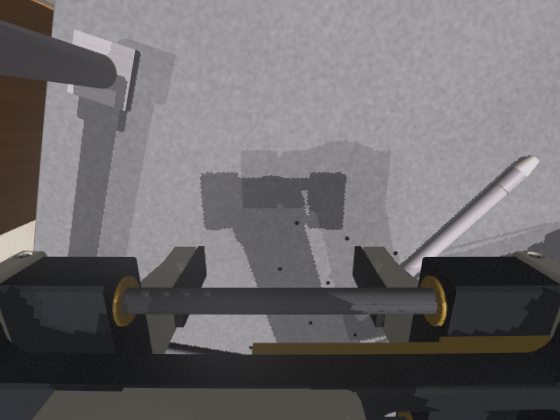

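The rod candidates are two. The one in the rack is at scene (235,275) / top (340,217); the larger loose look-alike is at scene (97,300) / top (403,295). The description (in the rack, smaller) picks the rack one. The tube's near end is at top (252,190) and shows the brass cell at top (205,189). Next I measure coarsely from top and scene.

```bash
python3 - <<'E'
from h import *
np.set_printoptions(precision=4,suppress=True)
for n in ("top","scene"):
    d=np.load(f"pics/{n}0.npz"); im,dp=d["im"],d["dp"]; M=model(n)
    ctrl.grab_frame(n)
    for t,h,L in (("rod_center",.05,.24),("tube_mouth",.12,.21),("rod_rack",.008,.27)):
        for c in ctrl.cut_out(n,t):
            v,u=np.nonzero(c["pixels"]); z=dp[v,u]
            P=to_world(np.c_[u,v],z,M); Q=on_plane(np.c_[u,v],h,M)
            for nm,X in (("depth",P),("plane",Q)):
                m=X[:,:2].mean(0); w,V=np.linalg.eigh(np.cov((X[:,:2]-m).T)); a=V[:,1]; s=(X[:,:2]-m)@a
                lo,hi=np.percentile(s,[.5,99.5])
                print(n,t,nm,"ctr",m+a*(lo+hi)/2,"yaw",np.degrees(np.arctan2(a[1],a[0])),"len",hi-lo,"z",np.percentile(X[:,2],[5,50,95]))
a=cv2.imread("pics/scene0.png")
cv2.imwrite("pics/s0c.png",np.vstack([cv2.resize(a[105:215,280:440],None,fx=5,fy=5,interpolation=cv2.INTER_CUBIC)]))
E
```

```text
top rod_center depth ctr [ 0.4963 -0.2214] yaw 69.14544784087941 len 0.23211959510575975 z [0.0428 0.0563 0.0636]
top rod_center plane ctr [ 0.4967 -0.222 ] yaw 69.48607216196467 len 0.23237528269342922 z [0.05 0.05 0.05]
top rod_center depth ctr [ 0.2596 -0.4169] yaw 155.56330942117998 len 0.23585000570635284 z [0.0115 0.0194 0.0263]
top rod_center plane ctr [ 0.2606 -0.4106] yaw 156.31926287539235 len 0.231579899782287 z [0.05 0.05 0.05]
top tube_mouth depth ctr [0.5524 0.1065] yaw 84.17106536833117 len 0.39635766827164964 z [0.0055 0.1285 0.1376]
top tube_mouth plane ctr [0.5579 0.1791] yaw 86.69362938583122 len 0.2574222063073618 z [0.12 0.12 0.12]
top rod_rack depth ctr [ 0.4916 -0.219 ] yaw 69.74536209509924 len 0.2629574510581919 z [0.0029 0.0099 0.0658]
top rod_rack plane ctr [ 0.4938 -0.2218] yaw 69.80935496805775 len 0.26659200134322414 z [0.008 0.008 0.008]
top rod_rack depth ctr [ 0.4957 -0.2235] yaw 69.85614489043759 len 0.2279179138450796 z [0.0489 0.0564 0.0629]
top rod_rack plane ctr [ 0.5015 -0.2283] yaw 69.92525310356955 len 0.235000742393067 z [0.008 0.008 0.008]
s
[... 643 characters left out ...]
68227507764 z [0.12 0.12 0.12]
scene tube_mouth depth ctr [ 0.7648 -0.2773] yaw 94.46091646489708 len 0.5398406224553961 z [0.0104 0.0192 0.0222]
scene tube_mouth plane ctr [ 0.7504 -0.1142] yaw 141.1309205476729 len 0.0671049692000468 z [0.12 0.12 0.12]
scene rod_rack depth ctr [ 0.4931 -0.2737] yaw 73.68316869691074 len 0.3662923287574937 z [0.0049 0.0094 0.0643]
scene rod_rack plane ctr [ 0.5002 -0.2238] yaw 66.65988295352894 len 0.2677881423302685 z [0.008 0.008 0.008]
scene rod_rack depth ctr [ 0.4952 -0.308 ] yaw 86.26693333155167 len 0.4409941471486854 z [0.0084 0.0566 0.0599]
scene rod_rack plane ctr [ 0.4808 -0.202 ] yaw 69.02937226511783 len 0.2527620352042056 z [0.008 0.008 0.008]
```

View pics/s0c.png

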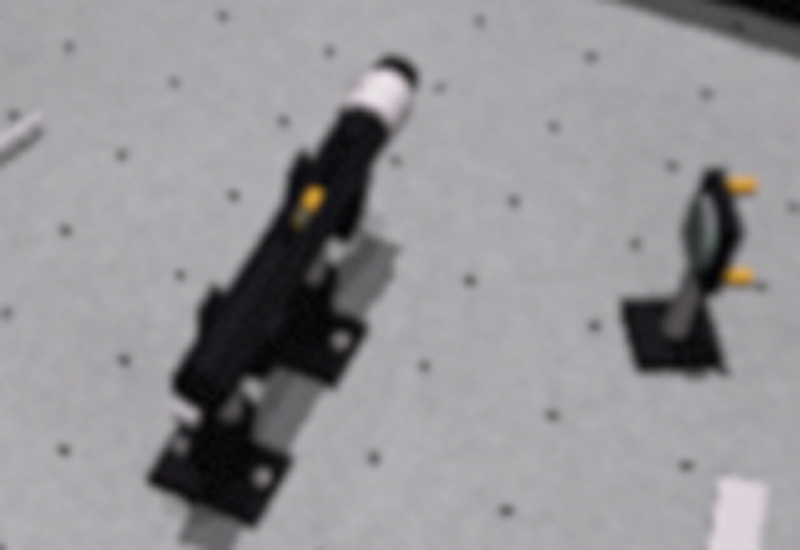

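The scene crop shows the tube with the mouth at its lower-left end, scene (317,182), and the white ring and cap at the far end. The coarse rod fix is centre (0.496, −0.221), yaw 69.3°, length about 0.235, which matches the description. I move in for a close view.

{"name": "step_arm", "arguments": {
  "increments": [
    {"x": 0.231,"y": 0.34,"z": 0.02,"rz": -51,"jaw": -1},
    {"x": 0.231,"y": 0.34,"z": 0.02,"rz": -51,"jaw": -1},
    {"x": 0.231,"y": 0.34,"z": 0.02,"rz": -51,"jaw": -1},
    {"x": 0.231,"y": 0.34,"z": 0.02,"rz": -51,"jaw": -1},
    {"x": 0.231,"y": 0.34,"z": 0.02,"rz": -51,"jaw": -1},
    {"x": 0.231,"y": 0.34,"z": 0.02,"rz": -51,"jaw": -1},
    {"x": 0.231,"y": 0.34,"z": 0.02,"rz": -51,"jaw": -1},
    {"x": 0.231,"y": 0.34,"z": 0.02,"rz": -51,"jaw": -1},
    {"x": 0.231,"y": 0.34,"z": 0.02,"rz": -51,"jaw": -1}
  ]
}}

```text
$.increments[0]: bad value
```

```bash
python3 - <<'E'
from h import *
np.set_printoptions(precision=4,suppress=True)
st=ctrl.get_state(); print(st)
im,dp,M=shot("wrist","w1")
Rm=R.from_rotvec(st["orientation"]).as_matrix(); print(Rm)
o=im.copy()
for c in ctrl.cut_out("wrist","rod_center"):
    v,u=np.nonzero(c["pixels"]); z=dp[v,u]
    P=to_world(np.c_[u,v],z,M); Q=on_plane(np.c_[u,v],.05,M)
    print(c["confidence"],c["box"])
    k=z>0
    for nm,X in (("depth",P[k]),("plane",Q)):
        m=np.median(X[:,:2],0); w,V=np.linalg.eigh(np.cov((X[:,:2]-m).T)); a=V[:,1]; s=(X[:,:2]-m)@a
        lo,hi=np.percentile(s,[.3,99.7])
        print(nm,"ctr",m+a*(lo+hi)/2,"yaw",np.degrees(np.arctan2(a[1],a[0])),"len",hi-lo,"z",np.percentile(X[:,2],[5,50,95]))
cv2.imwrite("pics/w1c.png",cv2.resize(im,None,fx=1.4,fy=1.4))
E
```

```text
{'time': 1.9, 'joints': array([-0.9659,  0.3586,  0.0119,  0.    , -1.2241, -0.2881]), 'qvel': array([-0.0005,  0.0008,  0.0001,  0.0005, -0.0009, -0.001 ]), 'effort': array([ -0.0036, -58.2368,  29.3284,   7.0026,   0.0122,  -0.0001]), 'ee_pos': array([ 0.2102, -0.6414,  0.2436]), 'orientation': array([ 1.8432,  2.544 , -0.    ]), 'ft_force': array([0.4246, 0.2871, 0.7435]), 'torque': array([-0.0138, -0.0017,  0.0371]), 'opening': 0.08739961888883453}
[[-0.3115  0.9502 -0.    ]
 [ 0.9502  0.3115 -0.    ]
 [-0.     -0.     -1.    ]]
0.74 [353.6, 159.4, 539.0, 321.6]
depth ctr [ 0.2225 -0.4093] yaw 155.65142880869536 len 0.31315902772480636 z [0.0048 0.0165 0.0197]
plane ctr [ 0.2149 -0.4327] yaw 157.0479789933716 len 0.28379930002023207 z [0.05 0.05 0.05]
```

View pics/w1c.png

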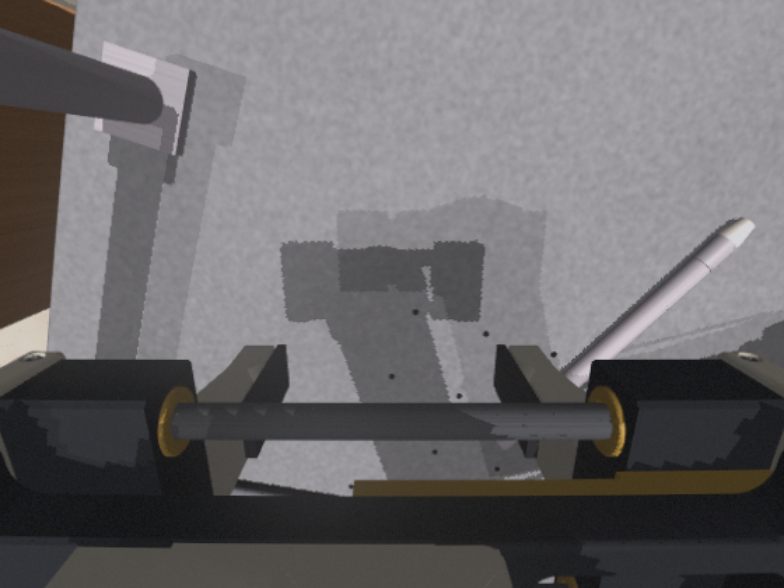

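The arm didn't move: the call was refused with "bad value". The picture is the same as before. I retry with every field given.

{"name": "step_arm", "arguments": {
  "increments": [
    {"x": 0.231,"y": 0.34,"z": 0.02,"rx": 0,"ry": 0,"rz": -51,"jaw": -1},
    {"x": 0.231,"y": 0.34,"z": 0.02,"rx": 0,"ry": 0,"rz": -51,"jaw": -1},
    {"x": 0.231,"y": 0.34,"z": 0.02,"rx": 0,"ry": 0,"rz": -51,"jaw": -1},
    {"x": 0.231,"y": 0.34,"z": 0.02,"rx": 0,"ry": 0,"rz": -51,"jaw": -1},
    {"x": 0.231,"y": 0.34,"z": 0.02,"rx": 0,"ry": 0,"rz": -51,"jaw": -1},
    {"x": 0.231,"y": 0.34,"z": 0.02,"rx": 0,"ry": 0,"rz": -51,"jaw": -1},
    {"x": 0.231,"y": 0.34,"z": 0.02,"rx": 0,"ry": 0,"rz": -51,"jaw": -1},
    {"x": 0.231,"y": 0.34,"z": 0.02,"rx": 0,"ry": 0,"rz": -51,"jaw": -1},
    {"x": 0.231,"y": 0.34,"z": 0.02,"rx": 0,"ry": 0,"rz": -51,"jaw": -1}
  ]
}}

```text
time: 3.12
ee_pos: [0.4613, -0.316, 0.2236]
orientation: [-0.567, -3.09, 0.0]
ft_force: [0.1, -0.1, 0.9]
opening: 0.0878
```

```bash
cat > w.py <<'E'
import sys
from h import *
np.set_printoptions(precision=4,suppress=True)
tag=sys.argv[1]
im,dp,M=shot("wrist",tag)
for t in sys.argv[2:]:
  for c in ctrl.cut_out("wrist",t):
    v,u=np.nonzero(c["pixels"]); z=dp[v,u]
    np.save(f"pics/{tag}_{t}.npy",c["pixels"])
    P=to_world(np.c_[u,v],z,M); Q=on_plane(np.c_[u,v],.05,M)
    print(t,c["confidence"],c["box"])
    k=z>0
    for nm,X in (("depth",P[k]),("plane",Q)):
        m=np.median(X[:,:2],0); w,V=np.linalg.eigh(np.cov((X[:,:2]-m).T)); a=V[:,1]; s=(X[:,:2]-m)@a
        lo,hi=np.percentile(s,[.3,99.7])
        print(nm,"ctr",m+a*(lo+hi)/2,"yaw",np.degrees(np.arctan2(a[1],a[0])),"len",hi-lo,"z",np.percentile(X[:,2],[5,50,95]))
cv2.imwrite(f"pics/{tag}c.png",cv2.resize(im,None,fx=1.4,fy=1.4))
E
python3 w.py w2 rod_center
```

```text
rod_center 0.96 [274.8, 177.4, 288.5, 343.7]
depth ctr [ 0.4915 -0.2321] yaw 69.8021191830805 len 0.21251182904994703 z [0.0508 0.0551 0.0569]
plane ctr [ 0.492  -0.2309] yaw 69.80997033826506 len 0.2163187182938146 z [0.05 0.05 0.05]
rod_center 0.6 [308.5, 12.1, 560.0, 52.4]
depth ctr [ 0.2459 -0.4106] yaw 156.68002932197408 len 0.2699129077819099 z [0.0102 0.0177 0.0199]
plane ctr [ 0.2659 -0.4098] yaw 156.73284748377148 len 0.2410328717617406 z [0.05 0.05 0.05]
```

View pics/w2c.png

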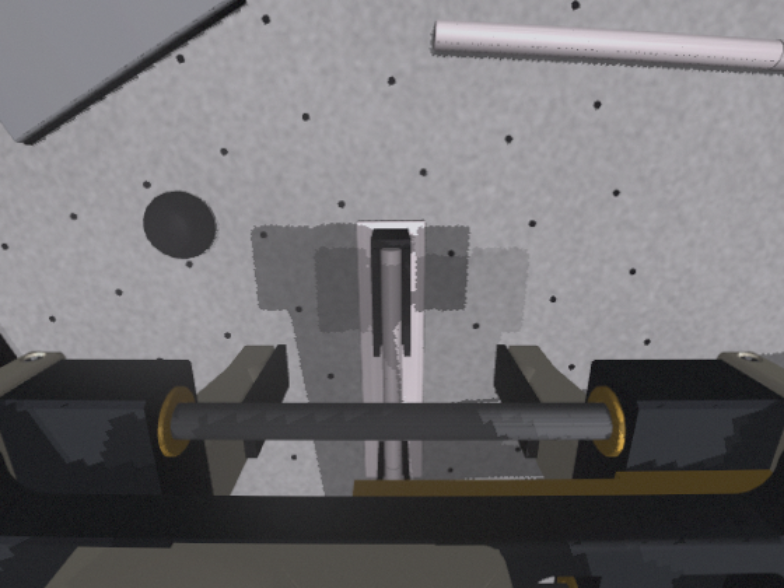

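The wrist picture shows the rod's tail at (280,178) in the black channel, the mouse at (128,160) and the loose look-alike rod at the upper right. Wrist, top and scene agree on centre ≈ (0.496, −0.2205), yaw ≈ 69.6°. Now I check whether joint 6 allows the flipped grasp, which would put the camera on the nose side.

```bash
python3 - <<'E'
from h import *
st=ctrl.get_state(); print(st["joints"],st["time"],R.from_rotvec(st["orientation"]).as_matrix().round(4))
d=np.load("pics/w2.npz"); m=np.load("pics/w2_rod_center.npy")
E
```

```text
[-2.51749790e-01  1.83437712e-01 -2.76227058e-01  6.88831054e-05
 -1.11117767e+00 -1.13080140e-01] 3.225 [[-9.342e-01  3.568e-01 -1.000e-04]
 [ 3.568e-01  9.342e-01 -0.000e+00]
 [ 0.000e+00 -1.000e-04 -1.000e+00]]
```

Joint 6 would end at about 2.8–2.94 rad, inside its ±3.03 range. The flipped grasp therefore works, and the wrist camera will see the nose and the mouth. I turn in two calls.

{"name": "step_arm", "arguments": {
  "increments": [
    {"x": 0.002,"y": 0.118,"z": 0,"rx": 0,"ry": 0,"rz": -10,"jaw": -1},
    {"x": 0.002,"y": 0.118,"z": 0,"rx": 0,"ry": 0,"rz": -20,"jaw": -1},
    {"x": 0.002,"y": 0.118,"z": 0,"rx": 0,"ry": 0,"rz": -30,"jaw": -1},
    {"x": 0.002,"y": 0.118,"z": 0,"rx": 0,"ry": 0,"rz": -40,"jaw": -1},
    {"x": 0.002,"y": 0.118,"z": 0,"rx": 0,"ry": 0,"rz": -50,"jaw": -1},
    {"x": 0.002,"y": 0.118,"z": 0,"rx": 0,"ry": 0,"rz": -60,"jaw": -1},
    {"x": 0.002,"y": 0.118,"z": 0,"rx": 0,"ry": 0,"rz": -70,"jaw": -1},
    {"x": 0.002,"y": 0.118,"z": 0,"rx": 0,"ry": 0,"rz": -80,"jaw": -1},
    {"x": 0.002,"y": 0.118,"z": 0,"rx": 0,"ry": 0,"rz": -90,"jaw": -1},
    {"x": 0.002,"y": 0.118,"z": 0,"rx": 0,"ry": 0,"rz": -100,"jaw": -1}
  ]
}}

```text
time: 4.47
ee_pos: [0.5006, -0.2068, 0.2237]
orientation: [2.005, -2.419, 0.0]
ft_force: [0.1, -0.8, 0.5]
opening: 0.0874
```

{"name": "step_arm", "arguments": {
  "increments": [
    {"x": 0,"y": 0,"z": 0,"rx": 0,"ry": 0,"rz": -10,"jaw": -1},
    {"x": 0,"y": 0,"z": 0,"rx": 0,"ry": 0,"rz": -20,"jaw": -1},
    {"x": 0,"y": 0,"z": 0,"rx": 0,"ry": 0,"rz": -30,"jaw": -1},
    {"x": 0,"y": 0,"z": 0,"rx": 0,"ry": 0,"rz": -40,"jaw": -1},
    {"x": 0,"y": 0,"z": 0,"rx": 0,"ry": 0,"rz": -50,"jaw": -1},
    {"x": 0,"y": 0,"z": 0,"rx": 0,"ry": 0,"rz": -60,"jaw": -1},
    {"x": 0,"y": 0,"z": 0,"rx": 0,"ry": 0,"rz": -70,"jaw": -1},
    {"x": 0,"y": 0,"z": 0,"rx": 0,"ry": 0,"rz": -80,"jaw": -1},
    {"x": 0,"y": 0,"z": 0,"rx": 0,"ry": 0,"rz": -80.5,"jaw": -1}
  ]
}}

```text
time: 5.6
ee_pos: [0.5002, -0.2078, 0.2237]
orientation: [3.092, -0.554, 0.0]
ft_force: [0.0, -0.2, 0.1]
opening: 0.0877
```

```bash
python3 w.py w3 rod_center tube_mouth; python3 - <<'E'
from h import *
st=ctrl.get_state(); print(st["joints"],st["time"],st["ee_pos"],R.from_rotvec(st["orientation"]).as_matrix().round(4))
E
```

```text
rod_center 0.86 [273.4, 90.6, 288.3, 287.0]
depth ctr [ 0.4996 -0.2102] yaw 69.82817860386764 len 0.21960520761351307 z [0.05   0.0549 0.0568]
plane ctr [ 0.4991 -0.2115] yaw 69.83696725149964 len 0.22261616002580153 z [0.05 0.05 0.05]
[-3.07525223e-02  1.54186138e-01 -3.12260040e-01  1.18679224e-04
 -1.10419039e+00  2.81574633e+00] 5.75 [ 0.50039572 -0.2073223   0.22375461] [[ 9.371e-01 -3.490e-01  2.000e-04]
 [-3.490e-01 -9.371e-01 -1.000e-04]
 [ 2.000e-04  0.000e+00 -1.000e+00]]
```

View pics/w3c.png

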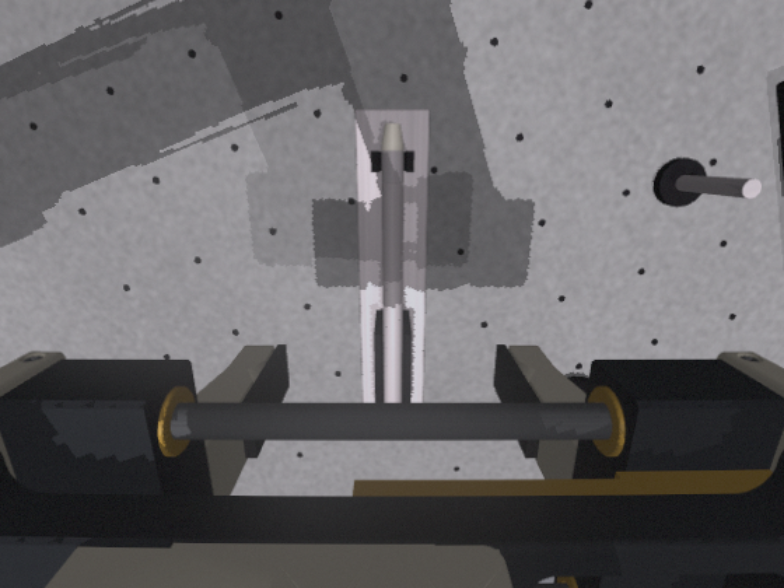

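The close view shows the white tapered nose at (280,90) just past the saddle (280,115), so this is the 240 mm rod in the rack. It puts the rod centre at (0.4961, −0.2197), in agreement with the earlier fixes. I descend and grip at x = +16 mm.

{"name": "step_arm", "arguments": {
  "increments": [
    {"x": 0,"y": -0.003,"z": 0.06,"rx": 0,"ry": 0,"rz": 0,"jaw": -1},
    {"x": 0,"y": -0.003,"z": 0.12,"rx": 0,"ry": 0,"rz": 0,"jaw": -1},
    {"x": 0,"y": -0.003,"z": 0.16,"rx": 0,"ry": 0,"rz": 0,"jaw": -1},
    {"x": 0,"y": -0.003,"z": 0.176,"rx": 0,"ry": 0,"rz": 0,"jaw": -1},
    {"x": 0,"y": -0.003,"z": 0.176,"rx": 0,"ry": 0,"rz": 0,"jaw": -1},
    {"x": 0,"y": -0.003,"z": 0.176,"rx": 0,"ry": 0,"rz": 0,"jaw": 0.3}
  ],
  "squeeze": 30
}}

```text
time: 6.5
ee_pos: [0.5028, -0.2047, 0.0494]
orientation: [3.092, -0.557, 0.004]
ft_force: [0.3, -0.2, 0.1]
opening: 0.0821
```

{"name": "step_arm", "arguments": {
  "increments": [
    {"x": 0,"y": 0,"z": 0,"rx": 0,"ry": 0,"rz": 0,"jaw": 1},
    {"x": 0,"y": 0,"z": 0,"rx": 0,"ry": 0,"rz": 0,"jaw": 1},
    {"x": 0,"y": 0,"z": 0,"rx": 0,"ry": 0,"rz": 0,"jaw": 1},
    {"x": 0,"y": 0,"z": 0,"rx": 0,"ry": 0,"rz": 0,"jaw": 1}
  ]
}}

```text
time: 7.0
ee_pos: [0.5028, -0.2047, 0.0495]
orientation: [-3.092, 0.558, -0.005]
ft_force: [0.2, -1.3, 0.6]
opening: 0.0433
```

{"name": "step_arm", "arguments": {
  "increments": [
    {"x": -0.001,"y": 0,"z": 0.001,"rx": 0,"ry": 0,"rz": 0,"jaw": 1},
    {"x": -0.001,"y": 0,"z": 0.001,"rx": 0,"ry": 0,"rz": 0,"jaw": 1},
    {"x": -0.001,"y": 0,"z": 0.001,"rx": 0,"ry": 0,"rz": 0,"jaw": 1},
    {"x": -0.001,"y": 0,"z": 0.001,"rx": 0,"ry": 0,"rz": 0,"jaw": 1},
    {"x": -0.001,"y": 0,"z": 0.001,"rx": 0,"ry": 0,"rz": 0,"jaw": 1}
  ]
}}

```text
time: 7.62
ee_pos: [0.5019, -0.2043, 0.0485]
orientation: [-3.092, 0.557, -0.005]
ft_force: [2.0, -0.1, -0.9]
opening: 0.0151
```

{"name": "step_arm", "arguments": {
  "increments": [
    {"x": 0,"y": 0,"z": -0.01,"rx": 0,"ry": 0,"rz": 0,"jaw": 1},
    {"x": 0,"y": 0,"z": -0.03,"rx": 0,"ry": 0,"rz": 0,"jaw": 1},
    {"x": 0,"y": 0,"z": -0.06,"rx": 0,"ry": 0,"rz": 0,"jaw": 1},
    {"x": 0,"y": 0,"z": -0.08,"rx": 0,"ry": 0,"rz": 0,"jaw": 1},
    {"x": 0,"y": 0,"z": -0.08,"rx": 0,"ry": 0,"rz": 0,"jaw": 1}
  ]
}}

```text
time: 8.25
ee_pos: [0.5026, -0.2044, 0.1305]
orientation: [-3.091, 0.557, -0.01]
ft_force: [-0.2, -0.2, -2.1]
opening: 0.0151
```

```bash
python3 w.py w4 rod_center tube_mouth; python3 - <<'E'
from h import *
st=ctrl.get_state(); print(st["joints"],st["time"],st["ee_pos"],st["torque"],R.from_rotvec(st["orientation"]).as_matrix().round(4))
E
```

```text
rod_center 0.66 [261.6, 64.2, 298.8, 343.5]
depth ctr [ 0.5159 -0.1658] yaw 69.66291833192814 len 0.15966421726195057 z [0.1323 0.137  0.1388]
plane ctr [ 0.5026 -0.203 ] yaw 69.76051708033073 len 0.2319079548442633 z [0.05 0.05 0.05]
[-2.45263451e-02  2.45668613e-01 -4.39978036e-01  1.20066684e-04
 -8.83389445e-01  2.80898518e+00] 8.4 [ 0.50093648 -0.20417982  0.127775  ] [-0.16015532  0.05003227  0.02957636] [[ 9.369e-01 -3.495e-01  1.800e-03]
 [-3.495e-01 -9.369e-01 -1.000e-04]
 [ 1.700e-03 -5.000e-04 -1.000e+00]]
```

View pics/w4c.png

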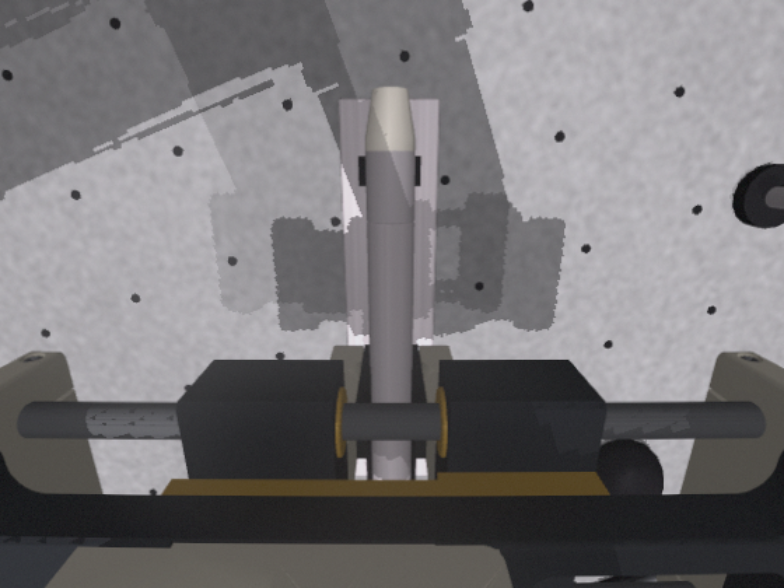

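The picture shows the rod held level between the pads, its white nose tip at (280,64), clear of the rack. Next I fit the tube axis from the top depth image already taken.

```bash
python3 - <<'E'
from h import *
np.set_printoptions(precision=4,suppress=True)
for n in ("top","scene"):
    d=np.load(f"pics/{n}0.npz"); dp=d["dp"]; M=model(n)
    v,u=np.mgrid[0:420,0:560]; P=to_world(np.c_[u.ravel(),v.ravel()],dp.ravel(),M)
    k=(dp.ravel()>0)&(P[:,2]>.122)&(P[:,2]<.145)&(abs(P[:,0]-.56)<.06)&(P[:,1]>0)&(P[:,1]<.35)
    X=P[k]; m=np.median(X[:,:2],0); w,V=np.linalg.eigh(np.cov((X[:,:2]-m).T)); a=V[:,1]*np.sign(V[1,1]); s=(X[:,:2]-m)@a
    b=np.array([-a[1],a[0]]); t=(X[:,:2]-m)@b
    lo,hi=np.percentile(s,[.5,99.5]); tm=(np.percentile(t,2)+np.percentile(t,98))/2
    print(n,k.sum(),"mouth",m+a*lo+b*tm,"far",m+a*hi+b*tm,"yaw",np.degrees(np.arctan2(a[1],a[0])),hi-lo,np.percentile(t,[2,98]),np.percentile(X[:,2],[5,50,95]))
    for y0 in np.arange(lo,hi,.02):
        q=(s>y0)&(s<y0+.02)
        if q.sum()>5: print(X[q,:2].mean(0), np.percentile(X[q,2],[10,50,90]),q.sum())
# rod pitch from w4
d=np.load("pics/w4.npz"); dp=d["dp"]; M=model("wrist",dict(ee_pos=d["pos"],orientation=d["ori"]))
for v in range(70,250,20):
    us=np.arange(270,292); P=to_world(np.c_[us,us*0+v],dp[v,us],M); i=np.argmax(P[:,2]); print(v,np.median(np.sort(P[:,2])[-8:]),P[i])
print(d["pos"])
E
```

```text
top 848 mouth [0.5657 0.0494] far [0.5652 0.3079] yaw 90.12002645306863 0.25858780002271275 [-0.0188  0.0158] [0.1245 0.132  0.1381]
[0.5642 0.0589] [0.1257 0.1328 0.1375] 65
[0.5648 0.0798] [0.1283 0.1332 0.137 ] 69
[0.5649 0.0992] [0.1276 0.1324 0.1382] 90
[0.5635 0.1188] [0.1252 0.1322 0.1368] 60
[0.564  0.1381] [0.1266 0.1317 0.1366] 59
[0.5645 0.1593] [0.126  0.1303 0.1353] 51
[0.5661 0.1803] [0.1238 0.1297 0.1345] 62
[0.5651 0.2003] [0.1259 0.1307 0.1348] 66
[0.5652 0.2186] [0.1269 0.1303 0.1361] 67
[0.5643 0.24  ] [0.1265 0.1326 0.1365] 62
[0.5636 0.2597] [0.1272 0.1335 0.1367] 72
[0.5636 0.2792] [0.1273 0.1341 0.1381] 70
[0.5642 0.2988] [0.1263 0.1308 0.1349] 47
scene 910 mouth [0.5666 0.0483] far [0.5669 0.3065] yaw 89.93178433944155 0.25820329158065336 [-0.0161  0.0203] [0.125  0.1319 0.1364]
[0.5672 0.0573] [0.1268 0.1321 0.135 ] 90
[0.5679 0.0785] [0.1266 0.1326 0.1351] 81
[0.5675 0.0974] [0.1268 0.1316 0.1355] 111
[0.5681 0.1187] [0.1269 0.1328 0.1353] 73
[0.5683 0.138 ] [0.1258 0.1324 0.1354] 66
[0.5679 0.1584] [0.1263 0.1312 0.1337] 52
[0.5679 0.1792] [0.1259 0.1302 0.1336] 63
[0.5674 0.1991] [0.1276 0.1305 0.1337] 75
[0.5668 0.2178] [0.1262 0.1309 0.1335] 68
[0.5675 0.2387] [0.1264 0.1315 0.1358] 64
[0.5671 0.259 ] [0.1272 0.133  0.1371] 68
[0.5688 0.2776] [0.1275 0.135  0.1379] 56
[0.5687 0.2995] [0.1264 0.1312 0.1341] 38
70 0.1368295733145255 [ 0.5365 -0.1095  0.1373]
90 0.13774791500765915 [ 0.5307 -0.1156  0.138 ]
110 0.1387036690258054 [ 0.5326 -0.1247  0.1392]
130 0.139043491439968 [ 0.5286 -0.1319  0.1407]
150 0.138958838484101 [ 0.5252 -0.1397  0.1394]
170 0.13803465562430373 [ 0.5225 -0.1483  0.1384]
190 0.13831462431719027 [ 0.5167 -0.1559  0.1388]
210 0.1385709231634783 [ 0.5168 -0.1662  0.1386]
230 0.1385005206130331 [ 0.5125 -0.1751  0.1389]
[ 0.5026 -0.2044  0.1305]
```

Top and scene agree on the tube: mouth ≈ (0.566, 0.049), yaw ≈ 90.0°, top surface ≈ 0.134. I align the rod in front of the mouth with about 50 mm gap.

{"name": "step_arm", "arguments": {
  "increments": [
    {"x": 0.01,"y": -0.04,"z": 0.0,"rx": 0,"ry": 0,"rz": -8,"jaw": 1},
    {"x": 0.018,"y": -0.08,"z": 0.005,"rx": 0,"ry": 0,"rz": -16,"jaw": 1},
    {"x": 0.0254,"y": -0.1165,"z": 0.01,"rx": 0,"ry": 0,"rz": -20.3,"jaw": 1},
    {"x": 0.0254,"y": -0.1165,"z": 0.01,"rx": 0,"ry": 0,"rz": -20.3,"jaw": 1},
    {"x": 0.0254,"y": -0.1165,"z": 0.01,"rx": 0,"ry": 0,"rz": -20.3,"jaw": 1}
  ]
}}

```text
time: 9.02
ee_pos: [0.5647, -0.1039, 0.1168]
orientation: [3.141, -0.005, -0.001]
ft_force: [-0.9, -0.5, -1.9]
opening: 0.0149
```

```bash
python3 w.py w5 rod_center tube_mouth; python3 - <<'E'
from h import *
for i in range(1):
    st=ctrl.get_state(); print(st["joints"],st["time"],st["ee_pos"],st["ft_force"],R.from_rotvec(st["orientation"]).as_matrix().round(4))
E
```

```text
rod_center 0.69 [261.7, 60.2, 296.2, 341.5]
depth ctr [ 0.5643 -0.0703] yaw 90.08458613068541 len 0.1413953848009295 z [0.1189 0.1232 0.125 ]
plane ctr [ 0.5641 -0.0976] yaw 90.02922038494853 len 0.21704329877013803 z [0.05 0.05 0.05]
[ 1.57576811e-01  3.07687046e-01 -3.77942570e-01  4.83216491e-04
 -8.84071943e-01  2.97970702e+00] 9.175 [ 0.56489821 -0.1045837   0.11764461] [ 0.19448874  0.35444945 -0.70221928] [[ 1.0e+00 -4.0e-03  1.1e-03]
 [-4.0e-03 -1.0e+00 -2.0e-04]
 [ 1.1e-03  2.0e-04 -1.0e+00]]
```

View pics/w5c.png

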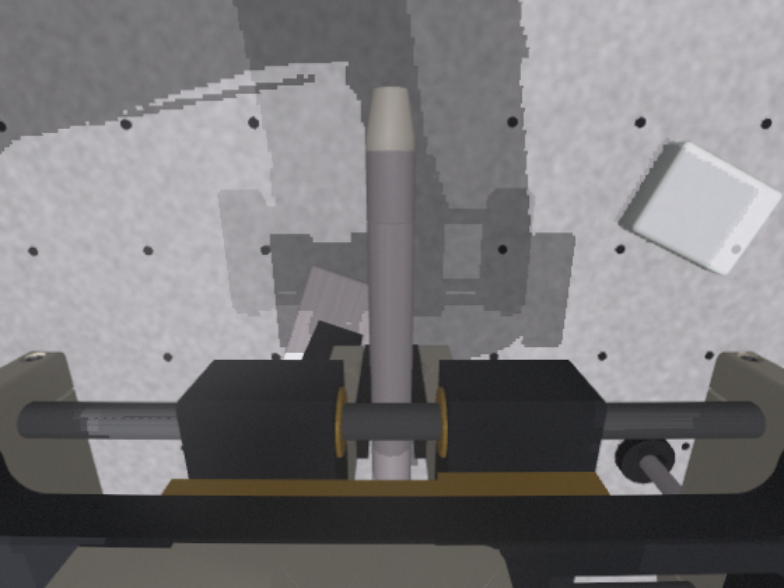

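The rod is held and aligned. Its nose tip is at (279,62), and the mouth is still just above the frame, with no obstruction ahead. I advance 35 mm.

{"name": "step_arm", "arguments": {
  "increments": [
    {"x": 0.001,"y": -0.02,"z": 0,"rx": 0,"ry": 0,"rz": 0,"jaw": 1},
    {"x": 0.001,"y": -0.035,"z": 0,"rx": 0,"ry": 0,"rz": 0,"jaw": 1},
    {"x": 0.001,"y": -0.035,"z": 0,"rx": 0,"ry": 0,"rz": 0,"jaw": 1}
  ]
}}

```text
time: 9.55
ee_pos: [0.5661, -0.0683, 0.1179]
orientation: [3.142, -0.004, 0.002]
ft_force: [0.2, 0.9, -2.6]
opening: 0.0152
```

```bash
python3 w.py w6 rod_center tube_mouth; python3 - <<'E'
from h import *
im=cv2.imread("pics/w6.png"); cv2.imwrite("pics/w6z.png",cv2.resize(im[0:140,180:380],None,fx=4,fy=4,interpolation=cv2.INTER_CUBIC))
E
```

```text
rod_center 0.74 [261.7, 60.8, 297.1, 344.3]
depth ctr [ 0.5656 -0.0345] yaw 90.02552382559954 len 0.14107832176535068 z [0.1198 0.1244 0.1261]
plane ctr [ 0.5657 -0.0619] yaw 90.02740141327232 len 0.21712308926165746 z [0.05 0.05 0.05]
tube_mouth 0.9 [235.6, 0.0, 322.4, 34.9]
depth ctr [0.5643 0.0527] yaw 178.165603573164 len 0.06369688002292707 z [0.0076 0.1256 0.1333]
plane ctr [0.5654 0.073 ] yaw -179.45908967456828 len 0.05322414146658261 z [0.05 0.05 0.05]
```

View pics/w6z.png

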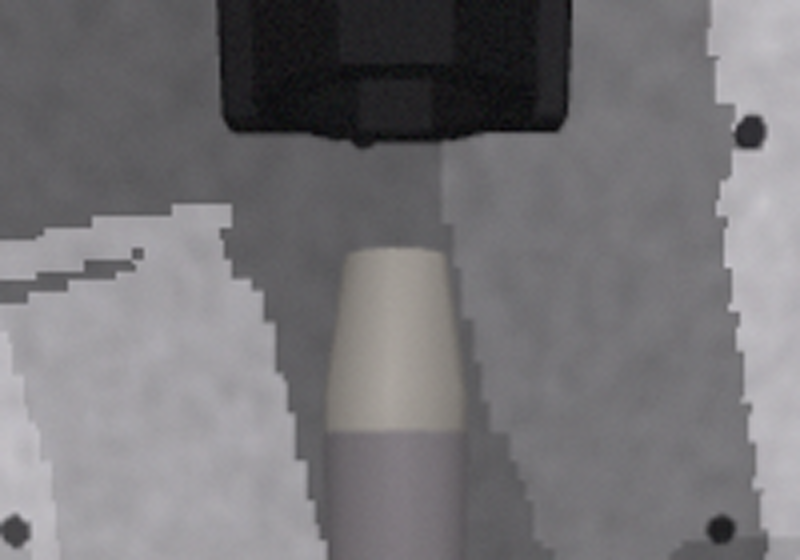

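The zoom shows the nose tip at pixel (279,62) and the tube's mouth edge at row 33, spanning columns 235–322. The tube looks wider than 29 mm, so I check the depths.

```bash
python3 - <<'E'
from h import *
np.set_printoptions(precision=4,suppress=True,linewidth=150)
d=np.load("pics/w6.npz"); dp=d["dp"]; im=d["im"]; M=model("wrist",dict(ee_pos=d["pos"],orientation=d["ori"]))
for v in (2,8,14,20,26,30,33):
    us=np.arange(232,328,6); P=to_world(np.c_[us,us*0+v],dp[v,us],M); print(v); print(P.T)
for v in (66,80,95,103,110,120,140):
    us=np.arange(258,302,4); P=to_world(np.c_[us,us*0+v],dp[v,us],M); print(v); print(P.T)
g=cv2.cvtColor(im,cv2.COLOR_BGR2GRAY)
for v in (10,20,28,70,90,110,130): print(v,g[v,228:330])
E
```

```text
2
[[ 0.5303  0.5361  0.5524  0.5548  0.5572  0.5596  0.5618  0.564   0.5661  0.5683  0.5705  0.5727  0.5751  0.5776  0.5928  0.5972]
 [ 0.097   0.0937  0.0566  0.056   0.0555  0.0547  0.0546  0.0543  0.0548  0.0546  0.0543  0.0545  0.0557  0.0566  0.0935  0.0937]
 [-0.0022  0.0085  0.1265  0.1283  0.1298  0.1325  0.1328  0.1336  0.1321  0.1328  0.1338  0.1331  0.1292  0.1265  0.0086  0.0082]]
8
[[ 0.5303  0.536   0.5521  0.5548  0.5573  0.5595  0.5617  0.5639  0.5661  0.5683  0.5705  0.5728  0.5752  0.5776  0.5929  0.5976]
 [ 0.0928  0.0898  0.0551  0.054   0.053   0.053   0.0526  0.0526  0.0528  0.0527  0.0526  0.0531  0.0538  0.0543  0.0895  0.0903]
 [-0.0014  0.0085  0.1248  0.1284  0.1317  0.1318  0.1329  0.1331  0.1325  0.1327  0.133   0.1314  0.1289  0.1272  0.0093  0.0066]]
14
[[0.5303 0.5359 0.5521 0.5547 0.5572 0.5595 0.5617 0.5639 0.5661 0.5683 0.5705 0.5728 0.5752 0.5777 0.5931 0.5977]
 [0.0884 0.0858 0.0531 0.0522 0.0512 0.051  0.0504 0.0505 0.051  0.0509 0.0508 0.0511 0.0519 0.0523 0.0858 0.0864]
 [0.     0.009  0.1247 0.1276 0.1313 0.1319 0.1339 0.1338 0.1319 0.1323 0.1
[... 5778 characters left out ...]
8  93  87  90  93 100
 101 104 109 109 110 113 115 115 116 119 120 124 124 124 124 123 125 122 123 121 119 118 117 114 110 111 108 106 102  97  92  92  93  98  98  95  96
  98  97  96  95  97 106 120 120 120 118 119 120 117 117 117 116 116 115 115 117 117 117 116 116 115 115 113 114]
130 [165 165 165 164 162 163 163 164 164 164 164 165 165 163 161 161 159 156 156 158 159 160 160 159 160 157 155 157 155 154 136  93  90  89  90  95  98
 103 103 106 108 110 113 114 117 118 117 118 120 121 123 123 123 123 123 120 119 118 116 116 116 113 111 107 105 102  96  92  92  95  95  95  94  95
  93  94  94  94  95  96  97  97  97  96  95 108 115 114 113 114 112 112 114 114 116 115 117 119 120 121 118 116]
```

Tube and rod agree laterally within about 0.2 mm (both centred at column 278.5). The mouth plane is y ≈ 0.050 and the nose tip is about 14.5 mm short of it. The rod axis is about 0.8 mm below the tube axis. I raise it 0.8 mm and enter 15 mm.

{"name": "step_arm", "arguments": {
  "increments": [
    {"x": 0,"y": 0,"z": -0.0008,"rx": 0,"ry": 0,"rz": 0,"jaw": 1},
    {"x": 0,"y": -0.01,"z": -0.0008,"rx": 0,"ry": 0,"rz": 0,"jaw": 1},
    {"x": 0,"y": -0.02,"z": -0.0008,"rx": 0,"ry": 0,"rz": 0,"jaw": 1},
    {"x": 0,"y": -0.03,"z": -0.0008,"rx": 0,"ry": 0,"rz": 0,"jaw": 1},
    {"x": 0,"y": -0.03,"z": -0.0008,"rx": 0,"ry": 0,"rz": 0,"jaw": 1}
  ]
}}

```text
time: 10.32
ee_pos: [0.5662, -0.0384, 0.1186]
orientation: [3.141, -0.003, 0.002]
ft_force: [-0.2, 0.4, -1.9]
opening: 0.0151
```

```bash
python3 - <<'E'
from h import *
for i in range(3):
    st=ctrl.get_state(); print(st["time"],st["ee_pos"],st["ft_force"],st["torque"])
im,dp,M=shot("wrist","w7"); cv2.imwrite("pics/w7z.png",cv2.resize(im[0:200,140:420],None,fx=2.8,fy=2.8,interpolation=cv2.INTER_CUBIC))
E
```

```text
10.325 [ 0.56619807 -0.03842291  0.11855401] [-0.21475039  0.40185836 -1.86683743] [-0.12117425  0.03635197 -0.01541122]
10.325 [ 0.56619807 -0.03842291  0.11855401] [-0.21475039  0.40185836 -1.86683743] [-0.12117425  0.03635197 -0.01541122]
10.325 [ 0.56619807 -0.03842291  0.11855401] [-0.21475039  0.40185836 -1.86683743] [-0.12117425  0.03635197 -0.01541122]
```

View pics/w7z.png

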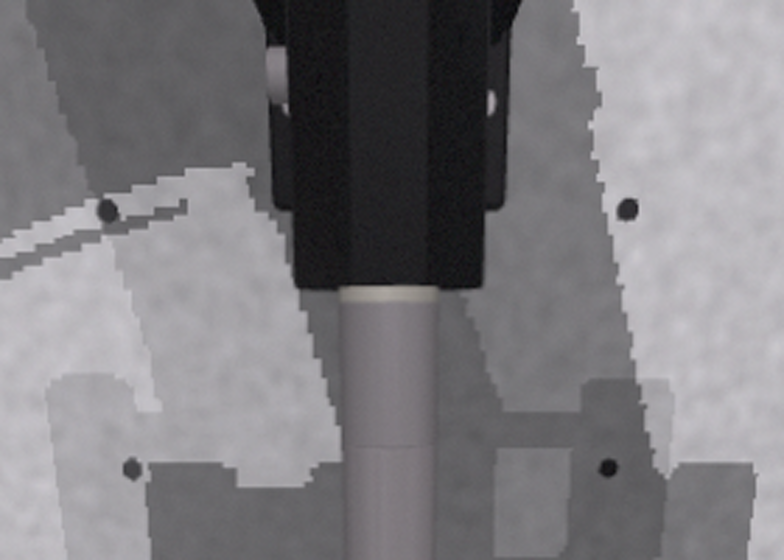

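The nose has entered cleanly: the mouth edge is at (279,102) with the rod centred in it, and the forces are about zero. I slide on 65 mm to about 80 mm depth.

{"name": "step_arm", "arguments": {
  "increments": [
    {"x": 0,"y": -0.01,"z": 0,"rx": 0,"ry": 0,"rz": 0,"jaw": 1},
    {"x": 0,"y": -0.02,"z": 0,"rx": 0,"ry": 0,"rz": 0,"jaw": 1},
    {"x": 0,"y": -0.03,"z": 0,"rx": 0,"ry": 0,"rz": 0,"jaw": 1}
  ]
}}

```text
time: 10.75
ee_pos: [0.5662, -0.008, 0.1186]
orientation: [3.141, -0.004, 0.002]
ft_force: [0.5, 0.2, -1.5]
opening: 0.0152
```

{"name": "step_arm", "arguments": {
  "increments": [
    {"x": 0,"y": -0.01,"z": 0,"rx": 0,"ry": 0,"rz": 0,"jaw": 1},
    {"x": 0,"y": -0.02,"z": 0,"rx": 0,"ry": 0,"rz": 0,"jaw": 1},
    {"x": 0,"y": -0.03,"z": 0,"rx": 0,"ry": 0,"rz": 0,"jaw": 1},
    {"x": 0,"y": -0.036,"z": 0,"rx": 0,"ry": 0,"rz": 0,"jaw": 1},
    {"x": 0,"y": -0.036,"z": 0,"rx": 0,"ry": 0,"rz": 0,"jaw": 1}
  ]
}}

```text
time: 11.38
ee_pos: [0.5663, 0.0284, 0.1185]
orientation: [3.141, -0.003, 0.002]
ft_force: [0.1, 1.6, -1.8]
opening: 0.0154
```

```bash
python3 - <<'E'
from h import *
st=ctrl.get_state(); print(st["time"],st["ee_pos"],st["ft_force"],st["torque"])
im,dp,M=shot("wrist","w8"); cv2.imwrite("pics/w8c.png",cv2.resize(im,None,fx=1.4,fy=1.4))
E
```

```text
11.375 [0.56631939 0.0283581  0.11852872] [ 0.11168967  1.57056558 -1.80785458] [-0.14629483  0.05249832  0.01261265]
```

View pics/w8c.png

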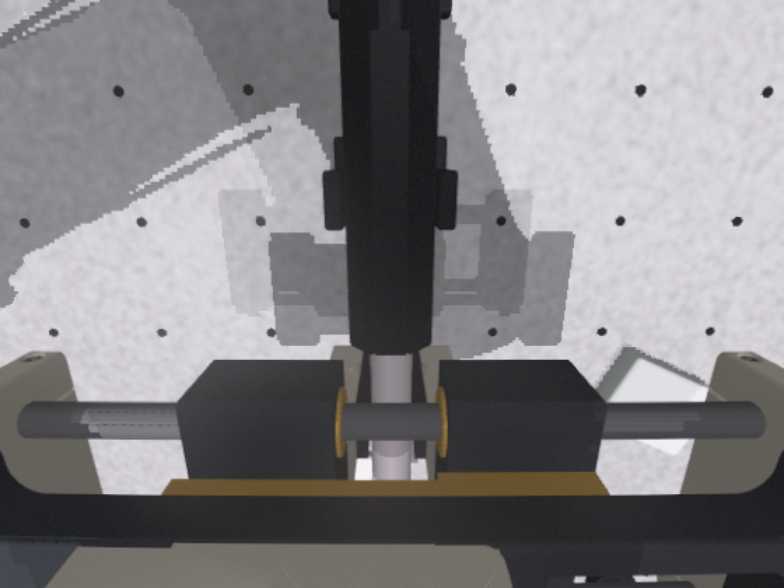

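The rod is inserted about 82 mm (nose y ≈ 0.132 against mouth 0.050), with light forces. I let go and check that it stays.

{"name": "step_arm", "arguments": {
  "increments": [
    {"x": 0,"y": 0,"z": 0,"rx": 0,"ry": 0,"rz": 0,"jaw": 0.6},
    {"x": 0,"y": 0,"z": 0,"rx": 0,"ry": 0,"rz": 0,"jaw": 0.1},
    {"x": 0,"y": 0,"z": 0,"rx": 0,"ry": 0,"rz": 0,"jaw": 0.1},
    {"x": 0,"y": 0,"z": 0,"rx": 0,"ry": 0,"rz": 0,"jaw": 0.1},
    {"x": 0,"y": 0,"z": 0,"rx": 0,"ry": 0,"rz": 0,"jaw": 0.1}
  ]
}}

```text
time: 12.05
ee_pos: [0.5663, 0.028, 0.1186]
orientation: [3.141, -0.003, 0.002]
ft_force: [1.0, 0.4, -0.6]
opening: 0.0393
```

{"name": "step_arm", "arguments": {
  "increments": [
    {"x": 0,"y": 0.04,"z": 0.002,"rx": 0,"ry": 0,"rz": 0,"jaw": 0.1},
    {"x": 0,"y": 0.08,"z": 0.004,"rx": 0,"ry": 0,"rz": 0,"jaw": 0.1},
    {"x": 0,"y": 0.106,"z": 0.004,"rx": 2,"ry": 0,"rz": 0,"jaw": 0.1},
    {"x": 0,"y": 0.106,"z": 0.004,"rx": 2,"ry": 0,"rz": 0,"jaw": 0.1},
    {"x": 0,"y": 0.106,"z": 0.004,"rx": 2,"ry": 0,"rz": 0,"jaw": 0.1}
  ]
}}

```text
time: 12.68
ee_pos: [0.5661, -0.078, 0.1146]
orientation: [-3.107, 0.004, -0.002]
ft_force: [0.2, -0.3, 0.1]
opening: 0.0391
```

```bash
python3 - <<'E'
from h import *
np.set_printoptions(precision=4,suppress=True,linewidth=150)
st=ctrl.get_state(); print(st["time"],st["ee_pos"],st["ft_force"],st["joints"])
im,dp,M=shot("wrist","w9"); cv2.imwrite("pics/w9c.png",cv2.resize(im,None,fx=1.4,fy=1.4))
for v in range(20,250,20):
    us=np.arange(262,296); P=to_world(np.c_[us,us*0+v],dp[v,us],M); k=P[:,2]>.08; i=np.argsort(P[:,2])[-10:]; print(v,P[i].mean(0), P[k,0].min(),P[k,0].max())
im,dp,M=shot("scene","s9"); cv2.imwrite("pics/s9c.png",cv2.resize(im[100:320,180:440],None,fx=2.8,fy=2.8,interpolation=cv2.INTER_CUBIC))
E
```

```text
12.675 [ 0.5661 -0.078   0.1146] [ 0.2294 -0.3029  0.0944] [ 0.1826  0.3095 -0.3661 -0.0433 -0.888   2.9835]
20 [0.5657 0.0412 0.1243] 0.5588889127616282 0.5724031010395536
40 [0.5664 0.034  0.1243] 0.5587232658991045 0.5724945434885705
60 [0.5662 0.0268 0.1233] 0.5586277608266057 0.5726164762588678
80 [0.5659 0.0191 0.1231] 0.5583403509888849 0.572707162639312
100 [0.5657 0.0102 0.1365] 0.5580732613746415 0.5727816583699502
120 [0.5646 0.003  0.1223] 0.5578841732021799 0.5729394361657394
140 [ 0.566  -0.0055  0.1219] 0.558255075746059 0.5730890836224812
160 [ 0.5653 -0.0129  0.1348] 0.5579983870262145 0.5732841197142008
180 [ 0.5655 -0.0237  0.1209] 0.5577496899472815 0.573441589740453
200 [ 0.5657 -0.0335  0.1201] 0.558147770049544 0.5736053984974109
220 [ 0.5663 -0.0437  0.1196] 0.557865964224544 0.5731516569140056
240 [ 0.5656 -0.0543  0.1191] 0.5582787835804716 0.5734315697683422
```

View pics/w9c.png

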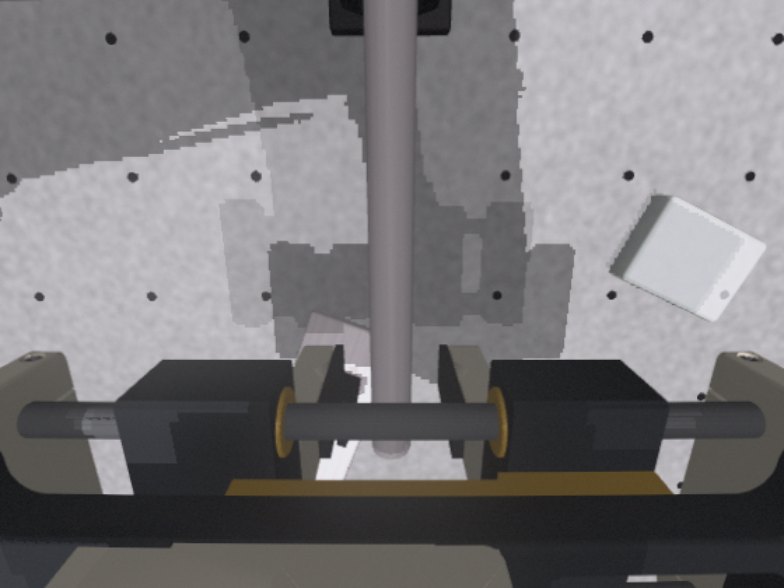

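View pics/s9c.png

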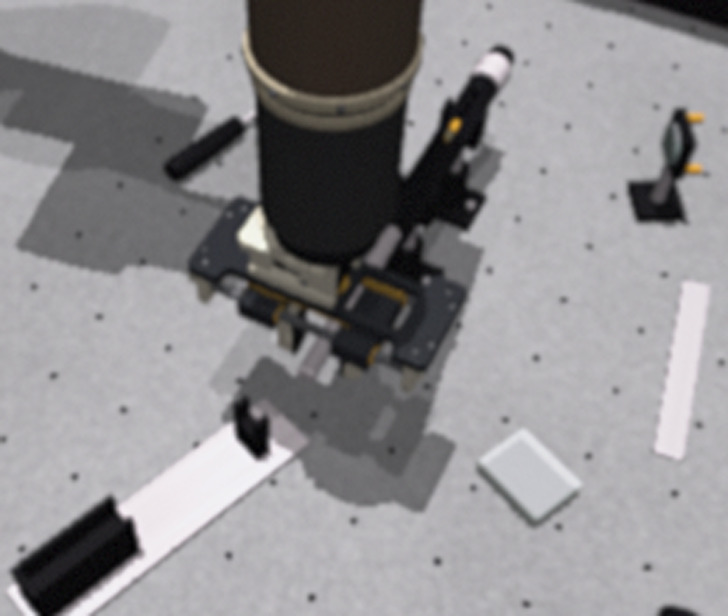

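The rod stayed put, drooping about 2.5–3°. It runs between the open fingers with its tail at (280,325), and nothing else has been disturbed. I lower 5 mm to meet it and grip.

{"name": "step_arm", "arguments": {
  "increments": [
    {"x": 0,"y": 0,"z": 0.005,"rx": 0.5,"ry": 0,"rz": 0,"jaw": 0.1},
    {"x": 0,"y": 0,"z": 0.005,"rx": 0.5,"ry": 0,"rz": 0,"jaw": 0.1},
    {"x": 0,"y": 0,"z": 0.005,"rx": 0.5,"ry": 0,"rz": 0,"jaw": 1},
    {"x": 0,"y": 0,"z": 0.005,"rx": 0.5,"ry": 0,"rz": 0,"jaw": 1},
    {"x": 0,"y": 0,"z": 0.005,"rx": 0.5,"ry": 0,"rz": 0,"jaw": 1},
    {"x": 0,"y": 0,"z": 0.005,"rx": 0.5,"ry": 0,"rz": 0,"jaw": 1},
    {"x": 0,"y": 0,"z": 0.005,"rx": 0.5,"ry": 0,"rz": 0,"jaw": 1}
  ],
  "squeeze": 40
}}

```text
time: 13.65
ee_pos: [0.5661, -0.0772, 0.1096]
orientation: [-3.098, 0.002, -0.002]
ft_force: [-0.6, 0.3, 0.1]
opening: 0.0146
```

```bash
python3 - <<'E'
from h import *
np.set_printoptions(precision=4,suppress=True,linewidth=150)
st=ctrl.get_state(); print(st["time"],st["ee_pos"],st["ft_force"],st["torque"],st["orientation"],st["opening"])
E
```

```text
13.65 [ 0.5661 -0.0772  0.1096] [-0.627   0.3392  0.0716] [-0.1532  0.0666 -0.0341] [-3.0984  0.002  -0.0021] 0.01458227141206645
```

{"name": "step_arm", "arguments": {
  "increments": [
    {"x": 0,"y": 0,"z": -0.002,"rx": -0.6,"ry": 0,"rz": 0,"jaw": 1},
    {"x": 0,"y": 0,"z": -0.004,"rx": -1.2,"ry": 0,"rz": 0,"jaw": 1},
    {"x": 0,"y": 0,"z": -0.006,"rx": -1.8,"ry": 0,"rz": 0,"jaw": 1},
    {"x": 0,"y": 0,"z": -0.0075,"rx": -2.5,"ry": 0,"rz": 0,"jaw": 1},
    {"x": 0,"y": 0,"z": -0.0075,"rx": -2.5,"ry": 0,"rz": 0,"jaw": 1}
  ]
}}

```text
time: 14.28
ee_pos: [0.5661, -0.0773, 0.1172]
orientation: [3.141, -0.001, 0.002]
ft_force: [0.6, -0.2, -1.8]
opening: 0.015
```

```bash
python3 - <<'E'
from h import *
np.set_printoptions(precision=4,suppress=True,linewidth=150)
st=ctrl.get_state(); print(st["time"],st["ee_pos"],st["ft_force"],st["torque"],st["orientation"],st["opening"])
im,dp,M=shot("wrist","w10"); cv2.imwrite("pics/w10c.png",cv2.resize(im,None,fx=1.4,fy=1.4))
for v in range(20,250,20):
    us=np.arange(262,296); P=to_world(np.c_[us,us*0+v],dp[v,us],M); k=P[:,2]>.08; i=np.argsort(P[:,2])[-10:]; print(v,np.median(P[i],0))
E
```

```text
14.275 [ 0.5661 -0.0773  0.1172] [ 0.6456 -0.185  -1.8363] [-0.234  -0.0163  0.0363] [ 3.1408 -0.0013  0.0021] 0.014983469856216569
20 [0.5655 0.0415 0.1253]
40 [0.5651 0.0345 0.1252]
60 [0.5661 0.0273 0.1252]
80 [0.5657 0.0198 0.1249]
100 [0.5664 0.0121 0.1251]
120 [0.5649 0.004  0.125 ]
140 [ 0.5653 -0.0043  0.1255]
160 [ 0.5657 -0.013   0.1251]
180 [ 0.5666 -0.022   0.1253]
200 [ 0.5657 -0.0314  0.1252]
220 [ 0.5657 -0.0412  0.1252]
240 [ 0.5657 -0.0514  0.1254]
```

View pics/w10c.png

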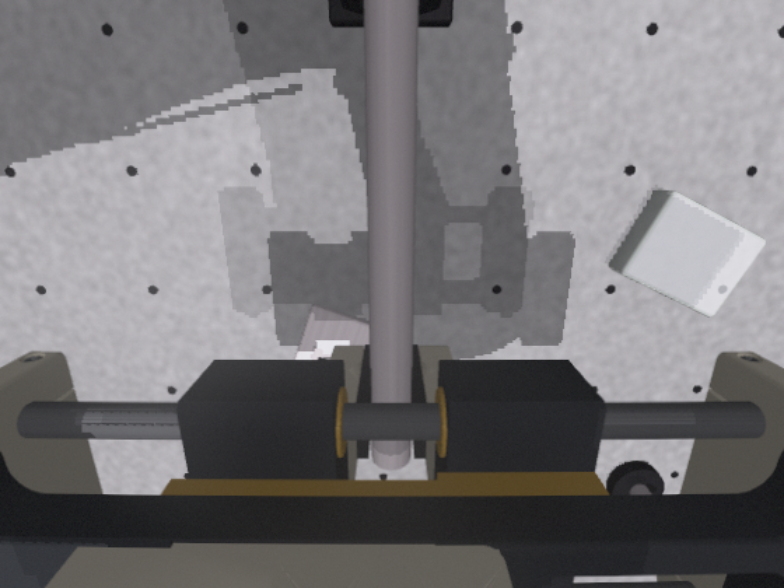

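The rod is level (top at 0.1252 all along) and gripped about 30 mm from its tail. It sits about 1 mm below the tube axis, so I'll raise it. I estimate the cell's start from the initial images before pushing.

```bash
python3 - <<'E'
from h import *
np.set_printoptions(precision=4,suppress=True,linewidth=150)
for n in ("top","scene"):
    d=np.load(f"pics/{n}0.npz"); im=d["im"].astype(int); M=model(n)
    m=(im[...,2]-im[...,0]>60)
    v,u=np.nonzero(m); P=on_plane(np.c_[u,v],.127,M)
    k=(abs(P[:,0]-.566)<.03)&(P[:,1]>.05)&(P[:,1]<.3)
    print(n,np.c_[u,v,P[:,:2]][k])
E
```

```text
top [[203.     188.       0.5676   0.1931]
 [204.     188.       0.5676   0.1901]
 [205.     188.       0.5676   0.1871]
 [206.     188.       0.5677   0.1841]
 [204.     189.       0.5646   0.19  ]
 [205.     189.       0.5646   0.187 ]
 [206.     189.       0.5646   0.184 ]]
scene [[342.     142.       0.5614   0.1963]
 [343.     142.       0.5637   0.1975]
 [341.     143.       0.5606   0.1917]
 [342.     143.       0.5629   0.1929]
 [343.     143.       0.5651   0.1941]
 [344.     143.       0.5674   0.1953]
 [340.     144.       0.5598   0.1871]
 [341.     144.       0.562    0.1883]
 [342.     144.       0.5643   0.1895]
 [343.     144.       0.5665   0.1907]
 [344.     144.       0.5688   0.1919]
 [340.     145.       0.5612   0.1837]
 [341.     145.       0.5634   0.1849]
 [342.     145.       0.5657   0.1861]
 [343.     145.       0.5679   0.1874]
 [341.     146.       0.5649   0.1816]
 [342.     146.       0.5671   0.1828]
 [343.     146.       0.5693   0.184 ]]
```

{"name": "step_arm", "arguments": {
  "increments": [
    {"x": 0,"y": -0.005,"z": -0.001,"rx": 0,"ry": 0,"rz": 0,"jaw": 1},
    {"x": 0,"y": -0.01,"z": -0.001,"rx": 0,"ry": 0,"rz": 0,"jaw": 1},
    {"x": 0,"y": -0.016,"z": -0.001,"rx": 0,"ry": 0,"rz": 0,"jaw": 1},
    {"x": 0,"y": -0.016,"z": -0.001,"rx": 0,"ry": 0,"rz": 0,"jaw": 1}
  ]
}}

```text
time: 14.82
ee_pos: [0.5661, -0.0608, 0.1181]
orientation: [3.141, -0.001, 0.002]
ft_force: [-0.2, 0.5, -1.6]
opening: 0.015
```

The cell's face was at y ≈ 0.182 (132 mm deep). The nose is now at 98 mm, so contact should come near TCP y ≈ −0.027 and home between −0.008 and +0.012. I approach.

{"name": "step_arm", "arguments": {
  "increments": [
    {"x": 0,"y": -0.008,"z": 0,"rx": 0,"ry": 0,"rz": 0,"jaw": 1},
    {"x": 0,"y": -0.016,"z": 0,"rx": 0,"ry": 0,"rz": 0,"jaw": 1},
    {"x": 0,"y": -0.024,"z": 0,"rx": 0,"ry": 0,"rz": 0,"jaw": 1},
    {"x": 0,"y": -0.024,"z": 0,"rx": 0,"ry": 0,"rz": 0,"jaw": 1}
  ]
}}

```text
time: 15.32
ee_pos: [0.5662, -0.0361, 0.1181]
orientation: [3.141, 0.001, 0.002]
ft_force: [0.1, 0.8, -2.1]
opening: 0.015
```

{"name": "step_arm", "arguments": {
  "increments": [
    {"x": 0,"y": -0.002,"z": 0,"rx": 0,"ry": 0,"rz": 0,"jaw": 1},
    {"x": 0,"y": -0.004,"z": 0,"rx": 0,"ry": 0,"rz": 0,"jaw": 1},
    {"x": 0,"y": -0.006,"z": 0,"rx": 0,"ry": 0,"rz": 0,"jaw": 1}
  ]
}}

```text
time: 15.7
ee_pos: [0.5662, -0.0301, 0.1181]
orientation: [3.141, 0.001, 0.002]
ft_force: [0.0, -0.6, -1.4]
opening: 0.0151
```

{"name": "step_arm", "arguments": {
  "increments": [
    {"x": 0,"y": -0.0015,"z": 0,"rx": 0,"ry": 0,"rz": 0,"jaw": 1},
    {"x": 0,"y": -0.003,"z": 0,"rx": 0,"ry": 0,"rz": 0,"jaw": 1}
  ]
}}

```text
time: 15.95
ee_pos: [0.5662, -0.027, 0.1181]
orientation: [3.141, 0.0, 0.002]
ft_force: [-0.0, -1.1, -1.2]
opening: 0.0149
```

{"name": "step_arm", "arguments": {
  "increments": [
    {"x": 0,"y": -0.0015,"z": 0,"rx": 0,"ry": 0,"rz": 0,"jaw": 1},
    {"x": 0,"y": -0.003,"z": 0,"rx": 0,"ry": 0,"rz": 0,"jaw": 1}
  ]
}}

```text
time: 16.2
ee_pos: [0.5657, -0.0252, 0.1181]
orientation: [3.14, 0.0, 0.0]
ft_force: [-0.8, -7.0, -0.9]
opening: 0.0149
```

Contact: −7 N at TCP y = −0.025, as predicted. I push on in small steps and watch the force.

{"name": "step_arm", "arguments": {
  "increments": [
    {"x": 0,"y": -0.0015,"z": 0,"rx": 0,"ry": 0,"rz": 0,"jaw": 1}
  ]
}}

```text
time: 16.32
ee_pos: [0.5653, -0.0249, 0.1181]
orientation: [3.138, -0.0, -0.001]
ft_force: [-0.5, -7.8, -1.4]
opening: 0.0147
```

{"name": "step_arm", "arguments": {
  "increments": [
    {"x": 0,"y": -0.0015,"z": 0,"rx": 0,"ry": 0,"rz": 0,"jaw": 1}
  ]
}}

```text
time: 16.45
ee_pos: [0.5649, -0.0246, 0.118]
orientation: [3.136, -0.001, -0.003]
ft_force: [1.1, -7.3, -0.7]
opening: 0.0151
```

{"name": "step_arm", "arguments": {
  "increments": [
    {"x": 0,"y": -0.0015,"z": 0,"rx": 0,"ry": 0,"rz": 0,"jaw": 1}
  ]
}}

```text
time: 16.58
ee_pos: [0.5646, -0.0244, 0.1181]
orientation: [3.135, -0.001, -0.004]
ft_force: [1.1, -7.2, -1.6]
opening: 0.0147
```

{"name": "step_arm", "arguments": {
  "increments": [
    {"x": 0,"y": -0.0015,"z": 0,"rx": 0,"ry": 0,"rz": 0,"jaw": 1}
  ]
}}

```text
time: 16.7
ee_pos: [0.5643, -0.0241, 0.1181]
orientation: [3.133, -0.002, -0.006]
ft_force: [1.5, -7.8, -0.9]
opening: 0.0148
```

The cell isn't sliding yet. One-row calls re-reference to the deflected pose, so the arm is drifting (x by −1.9 mm, pitch by 0.5°). It behaves like a spring of about 5 N/mm. I work out the correction.

```bash
cat > corr.py <<'E'
from h import *
np.set_printoptions(precision=4,suppress=True)
st=ctrl.get_state()
A=R.from_rotvec(st["orientation"]); ref=R.from_matrix([[1,-.002,0],[-.002,-1,0],[0,0,-1]])
dr=np.degrees((A.inv()*ref).as_rotvec()); p=np.array(st["ee_pos"]); t=np.array([.5662,p[1],.1181])
print(st["time"],p,"F",st["ft_force"],"T",st["torque"],"q",st["joints"])
print("turn deg tool",dr,"shift tool for x,z ref",A.inv().apply(t-p),"+y 1mm ->",A.inv().apply([0,.001,0]))
E
python3 corr.py
```

```text
16.7 [ 0.5643 -0.0241  0.1181] F [ 1.4878 -7.8042 -0.8647] T [-2.792  -0.2319 -0.1522] q [ 0.3087  0.2953 -0.399   0.0093 -0.8827  2.8256]
turn deg tool [0.4968 0.208  0.0342] shift tool for x,z ref [ 0.0019 -0.     -0.    ] +y 1mm -> [-0.    -0.001 -0.   ]
```

{"name": "step_arm", "arguments": {
  "increments": [
    {"x": 0.002,"y": -0.002,"z": 0,"rx": 0.5,"ry": 0.2,"rz": 0,"jaw": 1},
    {"x": 0.002,"y": -0.003,"z": 0,"rx": 0.5,"ry": 0.2,"rz": 0,"jaw": 1},
    {"x": 0.002,"y": -0.003,"z": 0,"rx": 0.5,"ry": 0.2,"rz": 0,"jaw": 1}
  ]
}}

```text
time: 17.08
ee_pos: [0.5658, -0.0224, 0.118]
orientation: [3.14, -0.003, -0.002]
ft_force: [0.6, -5.9, -0.9]
opening: 0.0147
```

```bash
python3 corr.py
```

```text
17.075 [ 0.5658 -0.0224  0.118 ] F [ 0.6462 -5.9428 -0.9062] T [-2.6784 -0.0179  0.023 ] q [ 0.3069  0.2964 -0.3943  0.0015 -0.8819  2.8322]
turn deg tool [0.0945 0.0807 0.0218] shift tool for x,z ref [ 0.0004 -0.     -0.0001] +y 1mm -> [-0.    -0.001 -0.   ]
```

{"name": "step_arm", "arguments": {
  "increments": [
    {"x": 0.0008,"y": -0.002,"z": 0,"rx": 0.2,"ry": 0.1,"rz": 0,"jaw": 1},
    {"x": 0.0008,"y": -0.003,"z": 0,"rx": 0.2,"ry": 0.1,"rz": 0,"jaw": 1},
    {"x": 0.0008,"y": -0.0035,"z": 0,"rx": 0.2,"ry": 0.1,"rz": 0,"jaw": 1}
  ]
}}

```text
time: 17.45
ee_pos: [0.5659, -0.0203, 0.1179]
orientation: [-3.142, 0.003, 0.002]
ft_force: [-0.7, -7.6, -1.0]
opening: 0.0151
```

{"name": "step_arm", "arguments": {
  "increments": [
    {"x": 0.0006,"y": -0.002,"z": 0,"rx": 0.2,"ry": 0.1,"rz": 0,"jaw": 1},
    {"x": 0.0006,"y": -0.003,"z": 0,"rx": 0.2,"ry": 0.1,"rz": 0,"jaw": 1},
    {"x": 0.0006,"y": -0.0035,"z": 0,"rx": 0.2,"ry": 0.1,"rz": 0,"jaw": 1}
  ]
}}

```text
time: 17.82
ee_pos: [0.5659, -0.0182, 0.1178]
orientation: [-3.14, 0.003, 0.002]
ft_force: [0.4, -7.1, -0.3]
opening: 0.0146
```

```bash
python3 corr.py; python3 - <<'E'
from h import *
im,dp,M=shot("wrist","w11"); cv2.imwrite("pics/w11c.png",cv2.resize(im,None,fx=1.4,fy=1.4))
E
```

```text
17.825 [ 0.5659 -0.0182  0.1178] F [ 0.4363 -7.0771 -0.3351] T [-2.9993  0.0597  0.0602] q [ 0.3123  0.2965 -0.3932 -0.0024 -0.8816  2.8287]
turn deg tool [-0.0927  0.0598 -0.012 ] shift tool for x,z ref [ 0.0003 -0.     -0.0003] +y 1mm -> [-0.    -0.001  0.   ]
```

View pics/w11c.png

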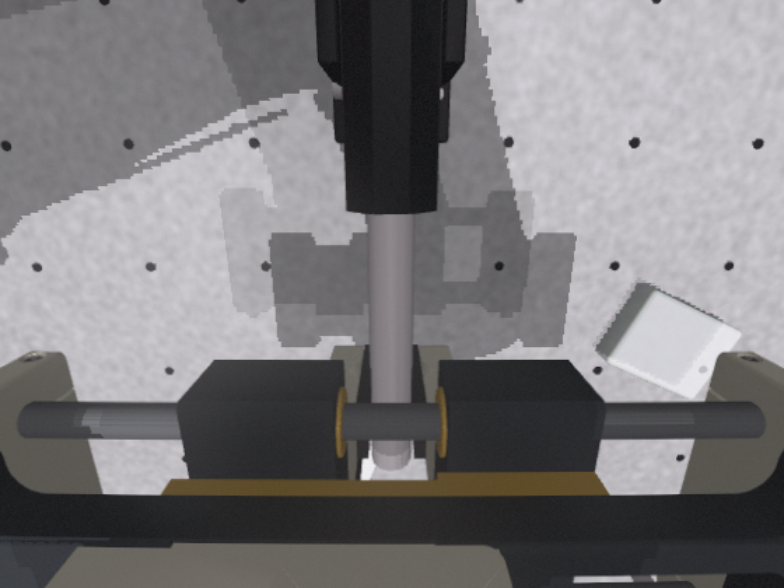

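No slip: the tail is at the same place in the view, (280,334), and the cell slides at a steady 7 N. It has moved about 8 mm and home is at least 20 mm, so I take one longer stride and then short ones.

{"name": "step_arm", "arguments": {
  "increments": [
    {"x": 0.0006,"y": -0.003,"z": -0.0002,"rx": 0.1,"ry": 0.1,"rz": 0,"jaw": 1},
    {"x": 0.0006,"y": -0.005,"z": -0.0002,"rx": 0.1,"ry": 0.1,"rz": 0,"jaw": 1},
    {"x": 0.0006,"y": -0.007,"z": -0.0002,"rx": 0.1,"ry": 0.1,"rz": 0,"jaw": 1},
    {"x": 0.0006,"y": -0.009,"z": -0.0002,"rx": 0.1,"ry": 0.1,"rz": 0,"jaw": 1},
    {"x": 0.0006,"y": -0.01,"z": -0.0002,"rx": 0.1,"ry": 0.1,"rz": 0,"jaw": 1}
  ]
}}

```text
time: 18.5
ee_pos: [0.5658, -0.0095, 0.1178]
orientation: [-3.14, 0.004, 0.002]
ft_force: [-0.7, -7.1, -1.7]
opening: 0.0148
```

{"name": "step_arm", "arguments": {
  "increments": [
    {"x": 0.0006,"y": -0.002,"z": -0.0002,"rx": 0.1,"ry": 0.1,"rz": 0,"jaw": 1},
    {"x": 0.0006,"y": -0.0028,"z": -0.0002,"rx": 0.1,"ry": 0.1,"rz": 0,"jaw": 1},
    {"x": 0.0006,"y": -0.0033,"z": -0.0002,"rx": 0.1,"ry": 0.1,"rz": 0,"jaw": 1}
  ]
}}

```text
time: 18.88
ee_pos: [0.5658, -0.0075, 0.1179]
orientation: [-3.14, 0.004, 0.001]
ft_force: [0.3, -7.2, -0.8]
opening: 0.0144
```

{"name": "step_arm", "arguments": {
  "increments": [
    {"x": 0.0006,"y": -0.002,"z": -0.0002,"rx": 0.1,"ry": 0.1,"rz": 0,"jaw": 1},
    {"x": 0.0006,"y": -0.0028,"z": -0.0002,"rx": 0.1,"ry": 0.1,"rz": 0,"jaw": 1},
    {"x": 0.0006,"y": -0.0033,"z": -0.0002,"rx": 0.1,"ry": 0.1,"rz": 0,"jaw": 1}
  ]
}}

```text
time: 19.25
ee_pos: [0.5657, -0.0056, 0.118]
orientation: [-3.14, 0.005, 0.001]
ft_force: [-0.1, -8.2, -1.1]
opening: 0.0149
```

```bash
python3 corr.py
```

```text
19.25 [ 0.5657 -0.0056  0.118 ] F [-0.0933 -8.1751 -1.1426] T [-2.9007  0.0734  0.0305] q [ 0.335   0.2954 -0.3946 -0.0018 -0.881   2.8047]
turn deg tool [-0.0705  0.036  -0.0569] shift tool for x,z ref [ 0.0005 -0.     -0.0001] +y 1mm -> [-0.    -0.001  0.   ]
```

{"name": "step_arm", "arguments": {
  "increments": [
    {"x": 0.0007,"y": -0.002,"z": 0,"rx": 0,"ry": 0.1,"rz": -0.05,"jaw": 1},
    {"x": 0.0007,"y": -0.0028,"z": 0,"rx": 0,"ry": 0.1,"rz": -0.05,"jaw": 1},
    {"x": 0.0007,"y": -0.0033,"z": 0,"rx": 0,"ry": 0.1,"rz": -0.05,"jaw": 1}
  ]
}}

```text
time: 19.62
ee_pos: [0.5658, -0.0037, 0.1178]
orientation: [3.141, -0.004, -0.001]
ft_force: [-0.1, -7.6, -0.5]
opening: 0.0147
```

{"name": "step_arm", "arguments": {
  "increments": [
    {"x": 0.0007,"y": -0.002,"z": 0,"rx": 0,"ry": 0.1,"rz": -0.05,"jaw": 1},
    {"x": 0.0007,"y": -0.0028,"z": 0,"rx": 0,"ry": 0.1,"rz": -0.05,"jaw": 1},
    {"x": 0.0007,"y": -0.0033,"z": 0,"rx": 0,"ry": 0.1,"rz": -0.05,"jaw": 1}
  ]
}}

```text
time: 20.0
ee_pos: [0.5658, -0.0018, 0.1177]
orientation: [3.139, -0.003, -0.001]
ft_force: [0.0, -6.8, -0.0]
opening: 0.0145
```

{"name": "step_arm", "arguments": {
  "increments": [
    {"x": 0.0007,"y": -0.002,"z": 0,"rx": 0,"ry": 0.1,"rz": -0.05,"jaw": 1},
    {"x": 0.0007,"y": -0.0028,"z": 0,"rx": 0,"ry": 0.1,"rz": -0.05,"jaw": 1},
    {"x": 0.0007,"y": -0.0033,"z": 0,"rx": 0,"ry": 0.1,"rz": -0.05,"jaw": 1}
  ]
}}

```text
time: 20.38
ee_pos: [0.5659, 0.0, 0.1176]
orientation: [3.137, -0.002, -0.0]
ft_force: [-0.2, -7.6, -1.6]
opening: 0.015
```

{"name": "step_arm", "arguments": {
  "increments": [
    {"x": 0.0006,"y": -0.002,"z": -0.0003,"rx": 0.2,"ry": 0.1,"rz": 0,"jaw": 1},
    {"x": 0.0006,"y": -0.0028,"z": -0.0003,"rx": 0.2,"ry": 0.1,"rz": 0,"jaw": 1},
    {"x": 0.0006,"y": -0.0033,"z": -0.0003,"rx": 0.2,"ry": 0.1,"rz": 0,"jaw": 1}
  ]
}}

```text
time: 20.75
ee_pos: [0.5658, 0.0019, 0.1177]
orientation: [3.139, -0.003, -0.0]
ft_force: [0.3, -7.2, -0.1]
opening: 0.0144
```

{"name": "step_arm", "arguments": {
  "increments": [
    {"x": 0.0006,"y": -0.002,"z": -0.0003,"rx": 0.2,"ry": 0.1,"rz": 0,"jaw": 1},
    {"x": 0.0006,"y": -0.0028,"z": -0.0003,"rx": 0.2,"ry": 0.1,"rz": 0,"jaw": 1},
    {"x": 0.0006,"y": -0.0033,"z": -0.0003,"rx": 0.2,"ry": 0.1,"rz": 0,"jaw": 1}
  ]
}}

```text
time: 21.12
ee_pos: [0.5655, 0.0032, 0.1179]
orientation: [3.139, -0.003, -0.001]
ft_force: [0.4, -12.8, -1.8]
opening: 0.0148
```

{"name": "step_arm", "arguments": {
  "increments": [
    {"x": 0.0006,"y": -0.002,"z": -0.0003,"rx": 0.2,"ry": 0.1,"rz": 0,"jaw": 1},
    {"x": 0.0006,"y": -0.0028,"z": -0.0003,"rx": 0.2,"ry": 0.1,"rz": 0,"jaw": 1},
    {"x": 0.0006,"y": -0.0033,"z": -0.0003,"rx": 0.2,"ry": 0.1,"rz": 0,"jaw": 1}
  ]
}}

```text
time: 21.5
ee_pos: [0.5647, 0.0033, 0.1179]
orientation: [3.138, -0.004, -0.004]
ft_force: [0.5, -17.5, -1.5]
opening: 0.0147
```

The shoulder is felt at TCP y = 0.0033 (nose about 162 mm deep, cell moved about 29 mm). The force rose to 12.8 and then 17.5 N with no advance. I hold about 15 N.

{"name": "step_arm", "arguments": {
  "increments": [
    {"x": 0.001,"y": -0.0029,"z": 0,"rx": 0.2,"ry": 0.2,"rz": 0,"jaw": 1},
    {"x": 0.001,"y": -0.0029,"z": 0,"rx": 0.2,"ry": 0.2,"rz": 0,"jaw": 1},
    {"x": 0.001,"y": -0.0029,"z": 0,"rx": 0.2,"ry": 0.2,"rz": 0,"jaw": 1},
    {"x": 0.001,"y": -0.0029,"z": 0,"rx": 0.2,"ry": 0.2,"rz": 0,"jaw": 1},
    {"x": 0.001,"y": -0.0029,"z": 0,"rx": 0.2,"ry": 0.2,"rz": 0,"jaw": 1}
  ]
}}

```text
time: 22.12
ee_pos: [0.5645, 0.0033, 0.1177]
orientation: [3.138, -0.005, -0.003]
ft_force: [0.1, -14.8, -1.1]
opening: 0.0149
```

```bash
python3 corr.py
```

```text
22.125 [0.5645 0.0033 0.1177] F [  0.0756 -14.8089  -1.0868] T [-5.5584 -0.0952 -0.0183] q [ 0.3544  0.2945 -0.3989  0.0035 -0.8804  2.7817]
turn deg tool [ 0.2054  0.1071 -0.0721] shift tool for x,z ref [ 0.0017 -0.     -0.0004] +y 1mm -> [-0.    -0.001 -0.   ]
```

{"name": "step_arm", "arguments": {
  "increments": [
    {"x": 0.001,"y": -0.0029,"z": 0,"rx": 0.2,"ry": 0.2,"rz": 0,"jaw": 1},
    {"x": 0.001,"y": -0.0029,"z": 0,"rx": 0.2,"ry": 0.2,"rz": 0,"jaw": 1},
    {"x": 0.001,"y": -0.0029,"z": 0,"rx": 0.2,"ry": 0.2,"rz": 0,"jaw": 1},
    {"x": 0.001,"y": -0.0029,"z": 0,"rx": 0.2,"ry": 0.2,"rz": 0,"jaw": 1},
    {"x": 0.001,"y": -0.0029,"z": 0,"rx": 0.2,"ry": 0.2,"rz": 0,"jaw": 1},
    {"x": 0.001,"y": -0.0029,"z": 0,"rx": 0.2,"ry": 0.2,"rz": 0,"jaw": 1},
    {"x": 0.001,"y": -0.0029,"z": 0,"rx": 0.2,"ry": 0.2,"rz": 0,"jaw": 1}
  ]
}}

```text
time: 23.0
ee_pos: [0.5644, 0.0033, 0.1176]
orientation: [3.138, -0.006, -0.002]
ft_force: [0.2, -16.0, 0.4]
opening: 0.0149
```

```bash
python3 corr.py; python3 - <<'E'
from h import *
im,dp,M=shot("wrist","w12"); cv2.imwrite("pics/w12c.png",cv2.resize(im,None,fx=1.4,fy=1.4))
E
```

```text
23.0 [0.5644 0.0033 0.1176] F [  0.1812 -15.9989   0.3823] T [-5.5356 -0.2043 -0.0357] q [ 0.3548  0.2942 -0.4     0.0043 -0.879   2.7802]
turn deg tool [ 0.2259  0.0604 -0.1082] shift tool for x,z ref [ 0.0018 -0.     -0.0005] +y 1mm -> [-0.    -0.001 -0.   ]
```

View pics/w12c.png

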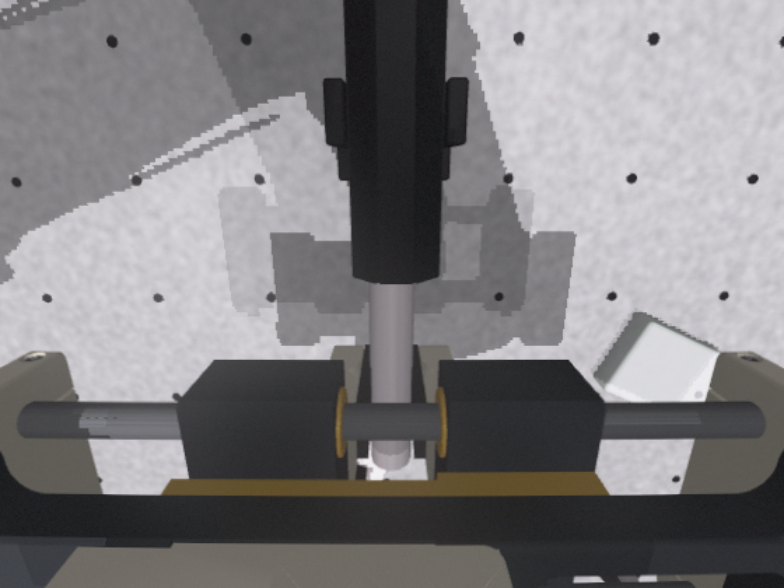

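The hold lasted about 1.5 s at 15–17 N with no slip: the tail is at the same spot (280,334), and the mouth is at (283,200). I relax the push, let go and lift away.

{"name": "step_arm", "arguments": {
  "increments": [
    {"x": 0,"y": -0.001,"z": 0,"rx": 0,"ry": 0,"rz": 0,"jaw": 1},
    {"x": 0,"y": 0,"z": 0,"rx": 0,"ry": 0,"rz": 0,"jaw": 1},
    {"x": 0,"y": 0,"z": 0,"rx": 0,"ry": 0,"rz": 0,"jaw": 1}
  ]
}}

```text
time: 23.42
ee_pos: [0.5644, 0.0031, 0.1176]
orientation: [3.137, -0.006, -0.002]
ft_force: [1.9, -5.5, -0.4]
opening: 0.0149
```

{"name": "step_arm", "arguments": {
  "increments": [
    {"x": 0,"y": 0,"z": 0,"rx": 0,"ry": 0,"rz": 0,"jaw": 0.5},
    {"x": 0,"y": 0,"z": 0,"rx": 0,"ry": 0,"rz": 0,"jaw": 0},
    {"x": 0,"y": 0,"z": 0,"rx": 0,"ry": 0,"rz": 0,"jaw": 0},
    {"x": 0,"y": 0,"z": 0,"rx": 0,"ry": 0,"rz": 0,"jaw": 0},
    {"x": 0,"y": 0,"z": 0,"rx": 0,"ry": 0,"rz": 0,"jaw": 0}
  ]
}}

```text
time: 24.05
ee_pos: [0.5645, 0.0031, 0.1176]
orientation: [3.137, -0.006, -0.002]
ft_force: [0.1, 0.1, -0.7]
opening: 0.0437
```

{"name": "step_arm", "arguments": {
  "increments": [
    {"x": 0,"y": 0,"z": -0.02,"rx": 0,"ry": 0,"rz": 0,"jaw": 0},
    {"x": 0,"y": 0,"z": -0.06,"rx": 0,"ry": 0,"rz": 0,"jaw": 0},
    {"x": 0,"y": 0,"z": -0.11,"rx": 0,"ry": 0,"rz": 0,"jaw": 0},
    {"x": 0,"y": 0.05,"z": -0.14,"rx": 0,"ry": 0,"rz": 0,"jaw": 0},
    {"x": 0,"y": 0.11,"z": -0.14,"rx": 0,"ry": 0,"rz": 0,"jaw": 0},
    {"x": 0,"y": 0.16,"z": -0.14,"rx": 0,"ry": 0,"rz": 0,"jaw": 0},
    {"x": 0,"y": 0.16,"z": -0.14,"rx": 0,"ry": 0,"rz": 0,"jaw": 0}
  ]
}}

```text
time: 24.92
ee_pos: [0.5627, -0.1507, 0.2579]
orientation: [3.124, -0.031, -0.0]
ft_force: [0.3, -0.1, -0.6]
opening: 0.044
```

```bash
python3 corr.py; python3 - <<'E'
from h import *
im,dp,M=shot("scene","s13"); a=cv2.resize(im[100:320,200:440],None,fx=2.6,fy=2.6,interpolation=cv2.INTER_CUBIC); cv2.imwrite("pics/s13c.png",a)
im,dp,M=shot("top","t13"); a=cv2.resize(im[110:340,140:440],None,fx=2.6,fy=2.6,interpolation=cv2.INTER_CUBIC); cv2.imwrite("pics/t13c.png",a)
im,dp,M=shot("wrist","w13"); cv2.imwrite("pics/w13c.png",cv2.resize(im,None,fx=1.4,fy=1.4))
E
```

```text
24.925 [ 0.5627 -0.1507  0.2579] F [ 0.3435 -0.1156 -0.5675] T [0.0238 0.0365 0.009 ] q [ 0.085   0.1959 -0.187   0.0184 -1.1896  3.0296]
turn deg tool [ 0.9844  0.0012 -1.0399] shift tool for x,z ref [ 0.0035 -0.0025  0.1398] +y 1mm -> [-0.    -0.001 -0.   ]
```

View pics/s13c.png

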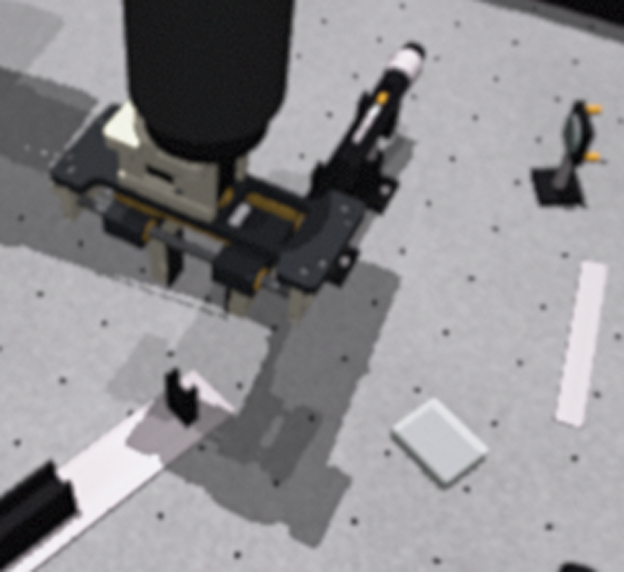

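View pics/t13c.png

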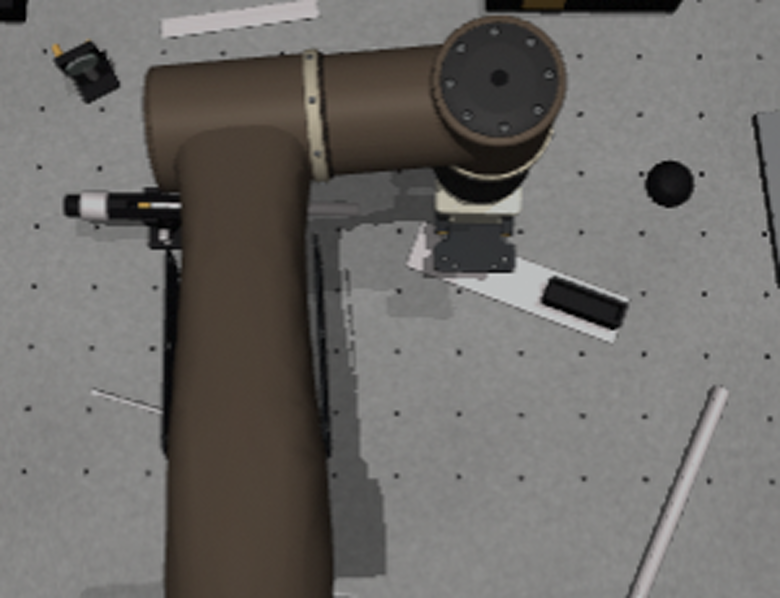

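View pics/w13c.png

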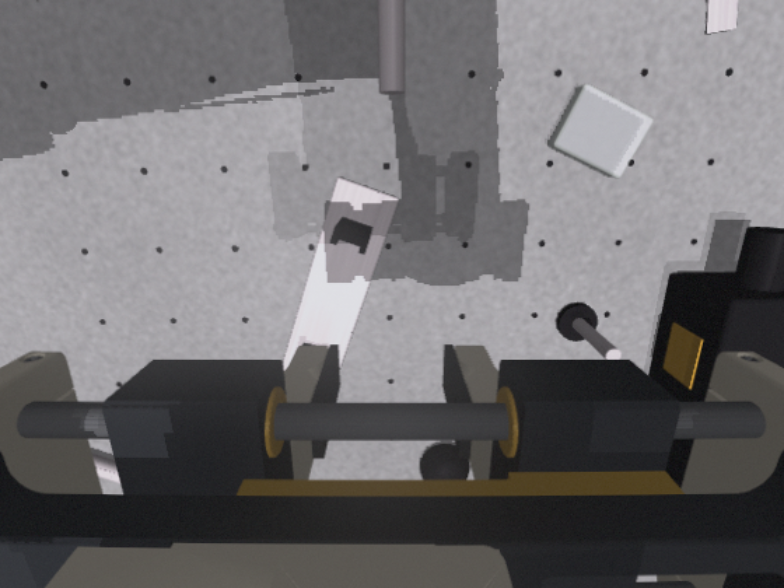

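The rod stays in the tube and the bystanders are where they were. In the scene crop the slot shows the rod (370,125) up against the brass cell (382,97). Joint 6 is right at its limit, so I turn it back and then check the cell's final position.

{"name": "step_arm", "arguments": {
  "increments": [
    {"x": 0,"y": 0,"z": -0.02,"rx": 0,"ry": 0,"rz": 8,"jaw": 0},
    {"x": 0,"y": 0,"z": -0.02,"rx": 0,"ry": 0,"rz": 16,"jaw": 0},
    {"x": 0,"y": 0,"z": -0.02,"rx": 0,"ry": 0,"rz": 16,"jaw": 0}
  ]
}}

```text
time: 25.45
ee_pos: [0.5634, -0.1465, 0.2782]
orientation: [3.092, -0.454, 0.005]
ft_force: [0.1, 0.6, -0.1]
opening: 0.0439
```

```bash
python3 corr.py; python3 - <<'E'
from h import *
np.set_printoptions(precision=4,suppress=True,linewidth=150)
for n in ("top","scene"):
    im,dp,M=shot(n,n+"14"); im=im.astype(int)
    m=(im[...,2]-im[...,0]>60)
    v,u=np.nonzero(m); P=on_plane(np.c_[u,v],.127,M)
    k=(abs(P[:,0]-.566)<.015)&(P[:,1]>.1)&(P[:,1]<.26)
    print(n,P[k][:,1].min(),P[k][:,1].max(),k.sum())
E
```

```text
25.45 [ 0.5634 -0.1465  0.2782] F [ 0.1098  0.5884 -0.1125] T [-0.1444  0.057   0.0265] q [ 0.092   0.1832 -0.1561  0.0173 -1.2325  2.7521]
turn deg tool [  0.9274  -0.168  -16.6015] shift tool for x,z ref [ 0.0019 -0.0033  0.16  ] +y 1mm -> [-0.0003 -0.001  -0.    ]
top 0.2109208216385337 0.22282488699737085 8
scene 0.21031864676247736 0.2280265329939556 18
```

```bash
python3 -c "
from workcell import ctrl
print(ctrl.job_done())"
```

```text
the job is handed in; nothing more can be done
None
```

The job is done and handed in at about 25.5 s on the robot's clock, well inside the 67 s limit.

- **Insertion:** I took the smaller rod from the rack and slid it about 82 mm into the tube with almost no contact force. I then let go, checked that it stayed (drooping about 2.5–3°), and gripped it again about 30 mm from its tail.
- **Seating:** The cell slid at a steady 7 N and reached its shoulder about 162 mm behind the mouth, roughly 29 mm further in than it started. I pressed for about 1.5 s, and the force readings during that time were 14.8–17.5 N, the highest of the whole job. Then I eased off, let go and moved away.
- **Last checks:** After release the top and scene cameras put the cell's face at y ≈ 0.211, or 161 mm deep, which agrees with what the arm felt. The rod is in the tube, and every bystander I could see is where it was. The screwdriver was mostly hidden by the arm in the last pictures. The tool force is about zero and the robot touches nothing.

- **Drift while pushing:** The arm drifted up to about 1.9 mm sideways and 0.5° while first pushing on the cell, and I corrected it.
- **Joint 6:** On the final retreat joint 6 reached 3.0296 rad against its 3.03 limit; I turned it back before handing in.
- **Droop:** The measured droop was slightly more than the stated two degrees.

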